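# Stamp batch number 7 in the bench numbering press

## Task

Stamp the batch number 7 into the brass tag that lies in the bed of the numbering press: sweep all four metal offcuts off the bed into the tray on the press's left side with the scraper block and lay the block flat back on the bench, and turn the knob until the 7 stands squarely in the little window. Only when the bed is clear and the 7 is set, pull the press handle right down to its stop and let it back up; do not knock the two pots beside the press out of place.

Things in the scene. Friction and masses are not known exactly. Their poses are not given: they have to be found in the camera images.
- press: Grey bench numbering press, fixed. Origin: centre under its base on the bench top; x points to its back, y to its left, z up. Numbers below marked P are mm in this frame. Base x -95 to 105, y +-75; column x 57 to 105, y +-40, up to z 180. Bolted lugs 20 high reach to y -98 on the right (at x -55 and 85).
- bed (a point): P(-22.5, 0, 40): centre of the flat steel bed's top, which spans P x -95 to 50, y -75 to 75, with its front, left and right edges open. The brass tag lies flush in it. The four offcuts lie on it between P x -83 and 20, y -37 and 70.
- tray (a point): P(-22, 128, 6): centre of the offcut tray's floor. The tray hangs on the press's left side: P x -91 to 48, y 75 to 181, rim z 33 on its three outer sides, open toward the bed.
- press_head: The press's square head (116 x 116 mm, y +-58) over the rear of the bed, face sloping 35 degrees to the front. Origin: on the knob's axis under the cover plate, P(30, 0, 175). In P its front edges are at x -21, z 145 and its lowest edge at x 8, z 103; a punch bush 24 wide hangs at x 12, y 0 down to z 95. Only things under 50 mm high pass between bed and head.
- knob (a point): Point on the knob's axis at grip height, 30 mm out from the head's origin. z: along the axis out of the face (35 degrees from vertical, toward the press's front); x up the slope; does not turn with the knob. Round black ribbed knob, 46 mm diameter, from 19 mm below to 11 mm above this point; the cover plate is 26 mm below it.
- window (a point): Centre of the number window (19 x 21 mm) in the head's cover plate, 41.5 mm up the slope from the knob's axis, between two short white index marks; one number shows in it
- number (a joint): Angle of the knob and its number drum, rad, positive counter-clockwise looking at the knob. Numbers 0 to 9 stand 0.6283 rad apart: n is square in the window at n x 0.6283, so 7 at 4.398, and again every full turn (6.283) either way. Turns freely both ways past full turns; light friction (0.06 N m), stays where it is left.
- handle (a joint): Pull handle, rad: 0 up (at rest, leaning 10 degrees back from vertical), 1.0 pulled forward and down to its stop. A spring returns it: about 3 N at the grip when up, 9 N at the stop. It drives the punch down through the head.
- handle_grip (a point): Centre of the handle's black cross grip, 130 mm from the pivot on a 13 mm rod; at rest at P(103, -135, 278). The grip is a sleeve 24 mm diameter and 86 mm long that lies along the press's y axis and spins freely on its pin; the rod meets it from below in its middle.
- handle_pivot (a point): The handle's pivot, P(80, -135, 150), axes as the press; the handle turns about this point's y axis, the grip moving toward the press's front (-x) and down. A 22 mm shaft leads from here to the column.
- scraper: Scraper block: beech grip on a steel sole, 120 x 26 x 44 mm (x, y, z), loose, 110 to 225 g, both ends alike. Origin: centre of its underside. Grasp it across its 26 mm width.
- offcut1: straight metal offcut, 32 x 13 x 5 mm, origin centre of its underside
- offcut2: L-shaped metal offcut, 31 x 20 x 5 mm, origin near the middle of its long leg, underside
- offcut3: short wide metal offcut, 28 x 16 x 5 mm, origin centre of its underside
- offcut4: long narrow metal offcut, 34 x 11 x 5 mm, origin centre of its underside
- polish_pot: low round pot, 62 mm diameter, 48 high, on the bench at the press's right side; origin centre of its underside; leave it in place
- pumice_pot: taller round pot, 56 mm diameter, 70 high, behind the offcut tray; origin centre of its underside; leave it in place
- tape_roll: roll of masking tape lying flat, 98 mm diameter, 25 high; a bystander, which may lie on the left or the right of the press
Mind the look-alikes: they are no part of the job. There is more than one size of the scraper; the one meant has the size given above.

How it is judged:
By the outcome, as a careful person would: the job done as asked, in the order asked, and still so for the second after the job is handed in, with the robot touching nothing.
It also fails if it takes over 72 s, if anything falls off the work surface, if the arm or the gripper's body presses on something with over 40 N, if the wrist force passes 120 N, or if a joint passes its speed limit or range.

## Robot

A 6-joint arm with a two-finger parallel gripper is mounted at the origin on a cart in front of the work surface, level with it; the furniture and walls round the work are solid. World frame = base frame: x ahead of the robot, y to its left, z up, the work surface at z = 0. Lengths are in m, angles in rad, forces in N, time in s.
With the tool pointing down it reaches from about 0.35 to 0.85 m from the base axis. Payload 8.1 kg.
Tool frame: the origin (TCP) lies at the very end of the fingers, on their centre line; the grasp point (between the pads) lies 19 mm behind it; z points along the fingers, y is the line along which they close (so a half turn about z gives the same grasp; the last joint's range is limited). The gripper opens to 93 mm and grips with 3 to 60 N. Pads are 15 mm wide; open, the fingers measure 128 mm over their backs; the gripper's body (75 mm by 188 mm) begins 65 mm behind the grasp point.
Start: joints at [-1.299, 0.13, 1.488, -0, 1.523, -0.085], TCP at [0.21, -0.562, 0.219] pointing down, gripper open.
Joint ranges: [-2.96, 2.96], [-0.89, 2.26], [0.02, 2.5], [-1.34, 4.48], [0, 2.73], [-2.66, 2.66]. Speed limits (rad/s): [2.39, 2.39, 2.79, 3.14, 3.14, 3.14].

## Interface

Orientations are given as a rotation vector (axis times angle).
In Python, from rig import status, cams, ticket, models gives the robot as it stands.
- The arm moves only by the shell command python3 -m inch, which reads ROWS from standard input. ROWS is one flat JSON list of numbers that holds 1 to 5 rows one after another, with no inner brackets; each row has 5 numbers: dx, dy, dz in m, then a turn about the tool's z in rad, then the finger opening in m; each row is the pose to reach, as a shift and turn from the pose commanded when the command began, along the tool's axes at that moment; what a row does not reach only later rows make up. A row lasts 1/12 s, in which the tool goes at most 0.0417 m and 0.125 rad, less where a joint would pass 70% of its speed; a pose out of reach is approached as far as the arm can. The fingers move at their own pace and stop on an object; the grip force is fixed at half the most. Time passes only in rows, so rows that do not move let the fingers close. It prints the time, the measured TCP pose, the force, the opening and the grip force at its end. Input that does not fit is refused with a message, and nothing moves.
- status.get_state(): the state, without advancing time (a new reading comes with each control period).
- cams.camera(name): name is "side" or "top"; returns the picture (400x640x3 uint8, red, green, blue); there is no depth.
- cams.camera_info(name): a dict with "camera_matrix" (3x3 intrinsics, pixels), "R" (3x3) and "t" (3): a world point X has camera coordinates R X + t. Camera axes: x right, y down, z forward; pixel columns grow to the right and rows downward; lengths in m; the calibration is good to about 2 mm. A picture is of the moment at which its call begins. camera_info takes no time and is no camera call.
- ticket.finish_job(): hands the job in; it is judged then, once.
Trained networks look in the newest picture that a camera, given by its name, has taken for a name from the list of things; names that differ only in an ending like _2 or _b are one class to them, and where a whole thing is asked for, a point or a joint stands for the part that bears it (a point fixed in the world has none). Each returns a list of dicts, best first, with "conf" (0 to 1); they miss things now and then, are a little off and sometimes report something else, mostly with a low value. They report only what shows in the picture. A call takes as long as a camera call. They do not tell look-alikes from the thing itself.
- models.masks_of(camera, query): "pixels" (400x640 bool, what is visible of it) and "extent" ([left, top, width, height] in pixels, round what is visible of it).
The state is a dict: "time": time; "joint_positions": joint angles; "joint_velocities": joint speeds; "joint_efforts": joint torques, N m; "tool_pos": TCP position; "eef_rot": TCP orientation; "wrist_force": force on the tool from outside, world axes, zero at the start; "ft_torque": the same for the moment, N m; "opening": finger opening in m; "grip_force": force on a finger pad.
Only numpy, scipy, OpenCV 4.12 (cv2) and the standard library are available. Lean on these libraries where they do the work, as an engineer would, in place of code of your own. Each camera call takes 0.05 s, during which the arm holds its last target. There are 200 camera calls.

## Working session

There is one attempt and no reset: what is moved stays moved. The work goes in short steps, Python scripts to look and compute and a shell command to move; the robot and the scene stay as the last step left them, time stands still between calls to the robot, and variables do not carry over. Pictures are saved under pics/ and viewed, at most 10 in all, crops included, and the job is handed in when it is done.

```bash
ls; mkdir -p pics; python3 - <<'E'
from rig import status,cams,models
import cv2,numpy as np
s=status.get_state();print({k:np.round(v,3) for k,v in s.items()})
for c in("top","side"):
    im=cams.camera(c);cv2.imwrite(f"pics/{c}0.png",im[:,:,::-1])
    i=cams.camera_info(c);print(c,np.round(i["camera_matrix"],1).tolist(),np.round(i["R"],3).tolist(),np.round(i["t"],3).tolist())
    for q in["press","press_head","scraper","knob","handle_grip","offcut1","offcut2","offcut3","offcut4","polish_pot","pumice_pot","tape_roll","tray","window"]:
        try: print(q,[(round(d["conf"],2),d["extent"]) for d in models.masks_of(c,q)][:4])
        except Exception as e: print(q,e)
E
```

```text
pics
{'time': np.float64(0.0), 'joint_positions': array([-1.299,  0.131,  1.489, -0.   ,  1.523, -0.085]), 'joint_velocities': array([ 0.001, -0.001, -0.001,  0.001, -0.001, -0.002]), 'joint_efforts': array([-3.0000e-03, -5.5985e+01, -4.9177e+01,  7.7000e-02,  3.6000e-02,
       -0.0000e+00]), 'tool_pos': array([ 0.209, -0.562,  0.218]), 'eef_rot': array([-3.09 , -0.557,  0.   ]), 'wrist_force': array([-0.509, -0.481,  0.28 ]), 'ft_torque': array([ 0.   , -0.056,  0.015]), 'grip_force': np.float64(0.0), 'opening': np.float64(0.093)}
top [[502.9, 0.0, 312.6], [0.0, 502.9, 207.4], [0.0, 0.0, 1.0]] [[-0.043, -0.999, -0.005], [-0.976, 0.043, -0.214], [0.214, -0.004, -0.977]] [-0.059, 0.628, 1.781]
press [(0.72, [240.7, 193.8, 101.4, 72.2])]
press_head [(0.8, [271.3, 203.4, 34.5, 39.7]), (0.4, [240.1, 191.6, 105.3, 74.8])]
scraper [(0.74, [425.1, 211.8, 29.0, 39.7])]
knob [(0.67, [274.4, 204.7, 30.3, 36.3]), (0.22, [240.2, 195.1, 104.3, 71.8])]
handle_grip [(0.56, [312.7, 193.5, 31.0, 22.9]), (0.44, [176.4, 229.5, 26.2, 26.7])]
offcut1 []
offcut2 []
offcut3 []
offcut4 []
polish_pot [(0.75
[... 247 characters left out ...]
96.8, 198.7], [0.0, 0.0, 1.0]] [[-0.956, -0.293, -0.009], [-0.146, 0.502, -0.852], [0.254, -0.814, -0.523]] [0.561, 0.271, 1.85]
press []
press_head [(0.74, [318.0, 164.2, 9.3, 30.8]), (0.73, [306.1, 191.1, 38.7, 41.2])]
scraper [(0.96, [348.0, 169.0, 32.4, 14.9]), (0.49, [339.4, 192.5, 27.1, 11.5])]
knob [(0.9, [309.1, 195.4, 41.4, 34.6])]
handle_grip [(0.68, [317.1, 161.9, 15.2, 35.5])]
offcut1 []
offcut2 []
offcut3 []
offcut4 []
polish_pot [(0.42, [337.7, 211.1, 14.9, 16.2])]
pumice_pot [(0.58, [287.7, 243.6, 17.0, 20.9])]
tape_roll [(0.81, [290.5, 294.0, 29.4, 31.2]), (0.25, [305.7, 190.3, 41.9, 41.1])]
tray [(0.34, [341.0, 191.4, 25.9, 14.3])]
window [(0.79, [309.5, 191.9, 34.1, 39.2])]
```

View pics/top0.png

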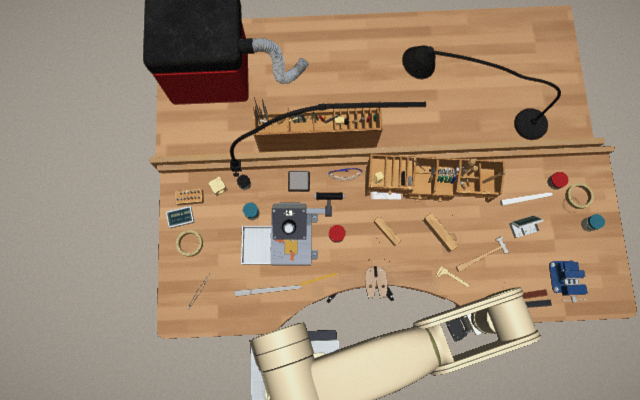

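View pics/side0.png

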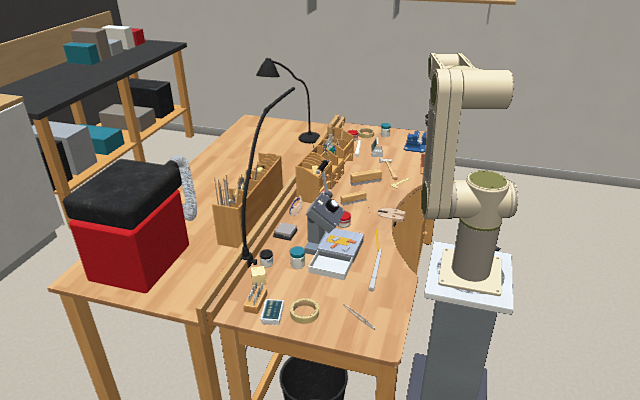

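The top view shows the press at about (285,240), the tray left of it at (257,245), the handle grip at (329,196), the red polish pot at (337,233) and the teal pumice pot at (250,210). There are two scraper-like blocks, at (387,231) and (441,231). In the side view they are at about (353,198) and (364,177).

```bash
cat > h.py <<'E'
from rig import status,cams,models
import cv2,numpy as np
from scipy.spatial.transform import Rotation as Ro
I={c:{k:np.array(v) for k,v in cams.camera_info(c).items() if k in("camera_matrix","R","t")} for c in("top","side")}
def proj(c,X):
    i=I[c];p=(np.atleast_2d(X)@i["R"].T+i["t"])@i["camera_matrix"].T
    return p[:,:2]/p[:,2:]
def plane(c,uv,z):
    i=I[c];uv=np.atleast_2d(uv).astype(float);d=np.c_[uv,np.ones(len(uv))]@np.linalg.inv(i["camera_matrix"]).T@i["R"]
    o=-i["R"].T@i["t"];return o+d*((z-o[2])/d[:,2])[:,None]
def tri(uvs):
    A=[];b=[]
    for c,uv in uvs.items():
        i=I[c];P=i["camera_matrix"]@np.c_[i["R"],i["t"]]
        for k in(0,1):
            r=uv[k]*P[2]-P[k];A.append(r[:3]);b.append(-r[3])
    return np.linalg.lstsq(np.array(A),np.array(b),rcond=None)[0]
E
python3 - <<'E'
from h import *
T=cv2.imread("pics/top0.png");S=cv2.imread("pics/side0.png")
# scrapers: wood blocks, use masks
cams.camera("top");cams.camera("side")
for c,zz in(("top",.044),("side",.03)):
  for d in models.masks_of(c,"scraper"):
    m=np.array(d["pixels"]);v,u=np.nonzero(m);w=plane(c,np.c_[u,v],zz)[:,:2]*1000
    r=cv2.minAreaRect(w.astype(np.float32));print(c,round(d["conf"],2),d["extent"],np.round(r[0]),np.round(r[1]),round(r[2]),m.sum())
for q,z in(("polish_pot",.048),("pumice_pot",.07)):
  for d in models.masks_of("top",q)[:1]:
    v,u=np.nonzero(d["pixels"]);print(q,np.round(plane("top",[u.mean(),v.mean()],z*.8),3))
a=cv2.resize(T[190:270,236:346],None,fx=7,fy=7,interpolation=cv2.INTER_CUBIC)
for k in range(0,110,10):cv2.putText(a,str(236+k),(k*7,8),0,.3,(0,0,0))
for k in range(0,80,10):cv2.putText(a,str(190+k),(0,k*7+4),0,.3,(0,0,0))
cv2.imwrite("pics/a.png",a)
b=cv2.resize(T[200:262,365:465],None,fx=5,fy=5,interpolation=cv2.INTER_CUBIC)
c=cv2.resize(S[165:205,330:390],None,fx=5,fy=5,interpolation=cv2.INTER_CUBIC)
c=cv2.copyMakeBorder(c,0,b.shape[0]-c.shape[0],0,0,0)
cv2.imwrite("pics/b.png",np.hstack([b,c]))
E
```

```text
top 0.57 [425.5, 213.6, 29.2, 37.1] [ 514. -549.] [152.  43.] 34 462
side 0.73 [352.3, 169.4, 29.6, 14.4] [ 525. -550.] [170. 125.] 29 366
side 0.62 [340.5, 189.8, 24.8, 15.1] [ 535. -346.] [138.  90.] 37 269
polish_pot [[0.533 0.019 0.038]]
pumice_pot [[0.624 0.144 0.056]]
```

View pics/a.png

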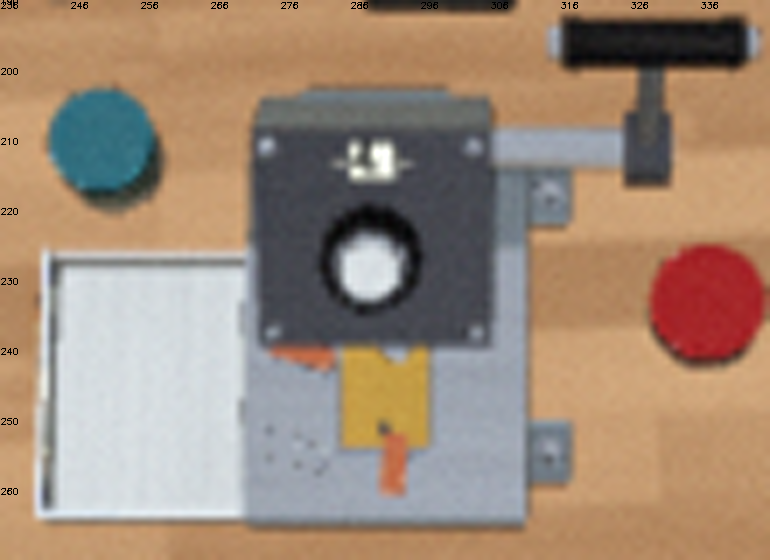

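View pics/b.png

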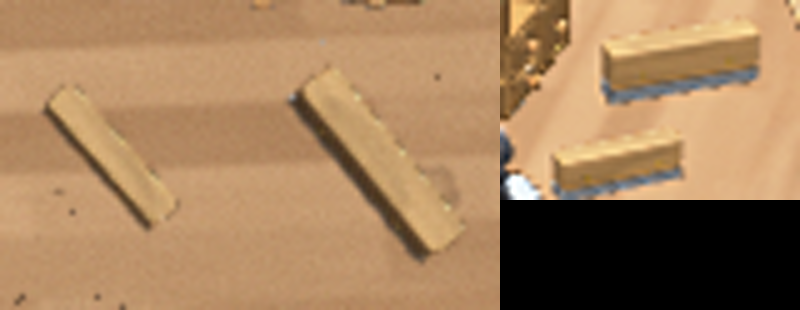

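Crop a shows two orange-red offcuts, at about (279,241) and (292,256), and a grey one at (293,240). The fourth is probably hidden under the head. The polish pot is at (336,233), the pumice pot at (250,210), and the window at (289,213) can't be read yet. Scraper candidates are the small block at (387,231) and the large one at (441,231), which measures about 152 mm. Crop b shows the small block about 33 px long, roughly 120 mm, so that is the one to use.

```bash
cat >> h.py <<'E'
import json,os
def P2W(p,pose=None):
    x,y,a=pose if pose is not None else json.load(open("pose.json"))
    p=np.atleast_2d(p)/1000.;c,s=np.cos(a),np.sin(a)
    return np.c_[x+c*p[:,0]-s*p[:,1],y+s*p[:,0]+c*p[:,1],p[:,2]]
def go(target,yaw=None):
    "print shift in tool axes to the world TCP target; yaw = world direction (mod pi) of tool y"
    s=status.get_state();R=Ro.from_rotvec(s["eef_rot"]).as_matrix();d=R.T@(np.array(target)-s["tool_pos"])
    y0=np.arctan2(R[1,1],R[0,1]);t=0
    if yaw is not None: t=-((yaw-y0+np.pi/2)%np.pi-np.pi/2)
    print("tcp",np.round(s["tool_pos"],4),"->",np.round(target,4),"d",np.round(d,4),"turn",round(t,3),"j6",round(s["joint_positions"][5],2),"F",np.round(s["wrist_force"],1),"op",round(s["opening"],4),"t",round(s["time"],2))
E
python3 - <<'E'
from h import *
from scipy.optimize import least_squares
pts=[((-95,75,40),(271.1,264.5)),((-95,-75,40),(311.0,264.5)),((-91,181,33),(241.2,263.7)),((48,181,33),(241.9,225.8)),
 ((103,-92,278),(315.3,196)),((103,-178,278),(343.3,195.8)),((12.8-6,0,208.6),(288.6,228))]
X=np.array([p[0] for p in pts]);U=np.array([p[1] for p in pts])
f=lambda q:(proj("top",P2W(X,q))-U).ravel()
r=least_squares(f,[.5,.1,0]);print(r.x,np.round(r.fun.reshape(-1,2),1).tolist())
json.dump(r.x.tolist(),open("pose.json","w"))
print("side knob",proj("side",P2W((6,0,208))),"grip",proj("side",P2W((103,-135,278))),"trayFL,BL",proj("side",P2W([(-91,181,33),(48,181,33),(-95,-75,40)])))
w=plane("top",[(377.7,216.8),(400.4,240.8),(394.8,245.4),(374.2,220.8)],.044);print(np.round(w,3))
print(np.linalg.norm(np.diff(w,axis=0),axis=1))
w2=plane("top",[(430.5,213.8),(457.5,246),(450,250.5),(425,218)],.044);print(np.linalg.norm(np.diff(w2,axis=0),axis=1))
c=w.mean(0);d=w[1]-w[0];yaw=np.arctan2(d[1],d[0]);print("scr",c,"yaw long",yaw)
print("side proj",proj("side",c))
a=r.x[2];Ri=np.array([[np.cos(a),np.sin(a)],[-np.sin(a),np.cos(a)]])
for n,p in(("polish",(.533,.019)),("pumice",(.624,.144))):print(n,Ri@(np.array(p)-r.x[:2]))
print(np.round(Ro.from_rotvec(status.get_state()["eef_rot"]).as_matrix(),3).tolist())
go([c[0],c[1],.1],yaw+np.pi/2)
E
```

```text
[ 0.51720633 -0.00230374 -0.0410445 ] [[-0.9, -0.2], [0.4, -0.3], [0.2, -0.3], [0.6, 0.2], [0.7, -0.1], [-1.0, -0.0], [0.0, 0.7]]
side knob [[335.50246419 202.84645525]] grip [[322.79699769 166.73506951]] trayFL,BL [[345.36243045 273.64778182]
 [309.29127261 265.75226856]
 [364.84145063 233.1689342 ]]
[[ 0.583 -0.326  0.044]
 [ 0.49  -0.403  0.044]
 [ 0.474 -0.381  0.044]
 [ 0.569 -0.312  0.044]]
[0.12074027 0.02708767 0.1171803 ]
[0.15180461 0.0328123  0.14805433]
scr [ 0.52906248 -0.35578811  0.044     ] yaw long -2.452576547772355
side proj [[354.76229904 193.63519802]]
polish [0.01490621 0.02193386]
pumice [0.10070045 0.15056259]
[[0.937, 0.349, 0.0], [0.349, -0.937, 0.0], [0.0, -0.0, -1.0]]
tcp [ 0.2096 -0.5622  0.2186] -> [ 0.5291 -0.3558  0.1   ] d [ 0.3715 -0.0819  0.1186] turn -0.332 j6 -0.09 F [ 0.8  0.2 -0. ] op 0.0928 t 1.8
```

Fit is consistent: press residuals are ≤1 px, and the small block measures 120 x 27 mm against 152 x 33 for the look-alike. Moving to it.

```bash
echo '[0.19, -0.04, 0.04, 0, 0.093, 0.19, -0.04, 0.04, 0, 0.093, 0.19, -0.04, 0.04, 0, 0.093, 0.19, -0.04, 0.04, 0, 0.093, 0.19, -0.04, 0.04, 0, 0.093]' | python3 -m inch
echo '[0.148, -0.03, 0.04, -0.332, 0.093, 0.148, -0.03, 0.04, -0.332, 0.093, 0.148, -0.03, 0.04, -0.332, 0.093, 0.148, -0.03, 0.04, -0.332, 0.093, 0.148, -0.03, 0.04, -0.332, 0.093]' | python3 -m inch
python3 - <<'E'
from h import *
go([.502,-.378,.018],.689+np.pi/2)
print("polish",[np.round(np.linalg.inv([[np.cos(-.041),-np.sin(-.041)],[np.sin(-.041),np.cos(-.041)]])@(plane("top",uv,z)[0,:2]-[.5172,-.0023]),3) for uv,z in(((336,233.3),.048),((250.5,210),.07))])
E
```

```text
time: 2.22
tool_pos: [0.3758, -0.4563, 0.178]
eef_rot: [-3.091, -0.558, -0.001]
wrist_force: [0.1, -0.1, -0.4]
opening: 0.093
grip_force: 0.0
time: 2.63
tool_pos: [0.5054, -0.3738, 0.1362]
eef_rot: [-2.951, -1.067, -0.001]
wrist_force: [0.9, 0.1, -0.2]
opening: 0.0929
grip_force: 0.0
tcp [ 0.5054 -0.3738  0.1362] -> [ 0.502 -0.378  0.018] d [-0.0055  0.0014  0.1182] turn 0.005 j6 0.16 F [ 0.9  0.1 -0.2] op 0.0929 t 2.63
polish [array([ 0.017, -0.166]), array([0.101, 0.148])]
```

```bash
echo '[-0.005, 0.001, 0.04, 0, 0.093, -0.005, 0.001, 0.08, 0, 0.093, -0.005, 0.001, 0.105, 0, 0.093, -0.005, 0.001, 0.118, 0, 0.093, -0.005, 0.001, 0.118, 0, 0.093]' | python3 -m inch
echo '[0, 0, 0, 0, 0.02, 0, 0, 0, 0, 0.02, 0, 0, 0, 0, 0.02, 0, 0, 0, 0, 0.02, 0, 0, 0, 0, 0.02]' | python3 -m inch
echo '[0, 0, 0, 0, 0.02, 0, 0, 0, 0, 0.02, 0, 0, 0, 0, 0.02]' | python3 -m inch
python3 - <<'E'
from h import *
cams.camera("top")
im=cams.camera("top");s=cams.camera("side")
a=cv2.resize(im[195:265,340:460],None,fx=4,fy=4,interpolation=cv2.INTER_CUBIC)
b=cv2.resize(s[150:220,330:400],None,fx=4,fy=4,interpolation=cv2.INTER_CUBIC)
cv2.imwrite("pics/c.png",np.hstack([a,b])[:,:,::-1])
t=P2W((-125,-58,110))[0];go(t,-.041+np.pi/2)
print(P2W((-65,-58,60)))
E
```

```text
time: 3.05
tool_pos: [0.4961, -0.3807, 0.0167]
eef_rot: [-2.952, -1.058, 0.005]
wrist_force: [-0.4, 0.7, -0.7]
opening: 0.0932
grip_force: 0.0
time: 3.47
tool_pos: [0.4995, -0.3833, 0.0224]
eef_rot: [2.955, 1.06, 0.002]
wrist_force: [-0.3, 0.4, -0.2]
opening: 0.0643
grip_force: 0.0
time: 3.72
tool_pos: [0.4987, -0.3825, 0.0208]
eef_rot: [2.957, 1.061, 0.0]
wrist_force: [-0.1, 0.6, -0.1]
opening: 0.0444
grip_force: 0.0
tcp [ 0.4986 -0.3825  0.0206] -> [ 0.3899 -0.0551  0.11  ] d [ 0.1242 -0.3218 -0.0894] turn 0.73 j6 0.15 F [-0.3 -0.2 -0.2] op 0.0322 t 3.87
[[ 0.44988116 -0.05758775  0.06      ]]
```

```bash
echo '[0, 0, 0, 0, 0.02, 0, 0, 0, 0, 0.02, 0, 0, 0, 0, 0.02, 0, 0, 0, 0, 0.02]' | python3 -m inch
echo '[0, 0, -0.04, 0, 0.02, 0, 0, -0.09, 0, 0.02, 0, 0, -0.13, 0, 0.02, 0, 0, -0.13, 0, 0.02]' | python3 -m inch
python3 - <<'E'
from h import *
t=P2W((-125,-58,150))[0];go(t,-.041+np.pi/2)
E
```

```text
time: 4.2
tool_pos: [0.4987, -0.3826, 0.0206]
eef_rot: [2.957, 1.061, -0.0]
wrist_force: [0.8, -0.6, -0.2]
opening: 0.026
grip_force: 29.4
time: 4.53
tool_pos: [0.5017, -0.3852, 0.1597]
eef_rot: [2.948, 1.057, 0.009]
wrist_force: [1.8, -2.0, -0.4]
opening: 0.0258
grip_force: 29.8
tcp [ 0.5017 -0.3852  0.1597] -> [ 0.3899 -0.0551  0.15  ] d [ 0.1235 -0.3259  0.0063] turn 0.73 j6 0.15 F [ 1.8 -2.  -0.4] op 0.0258 t 4.53
```

```bash
echo '[0.07, -0.18, 0, 0, 0.02, 0.07, -0.18, 0, 0, 0.02, 0.07, -0.18, 0, 0, 0.02, 0.07, -0.18, 0, 0, 0.02, 0.07, -0.18, 0, 0, 0.02]' | python3 -m inch
echo '[0.053, -0.146, 0, 0.73, 0.02, 0.053, -0.146, 0, 0.73, 0.02, 0.053, -0.146, 0, 0.73, 0.02, 0.053, -0.146, 0, 0.73, 0.02, 0.053, -0.146, 0, 0.73, 0.02]' | python3 -m inch
echo '[0, 0, 0, 0.11, 0.02, 0, 0, 0, 0.11, 0.02]' | python3 -m inch
python3 - <<'E'
from h import *
im=cams.camera("top");cv2.imwrite("pics/d.png",cv2.resize(im[185:300,230:370],None,fx=5,fy=5,interpolation=cv2.INTER_CUBIC)[:,:,::-1])
go(P2W((-128,-58,64))[0],-.041+np.pi/2)
E
```

```text
time: 4.95
tool_pos: [0.4365, -0.1957, 0.1495]
eef_rot: [-2.954, -1.061, 0.001]
wrist_force: [-0.4, -0.2, -2.3]
opening: 0.0258
grip_force: 29.8
time: 5.37
tool_pos: [0.3843, -0.0483, 0.1498]
eef_rot: [-3.136, -0.139, 0.002]
wrist_force: [-0.3, 0.5, -1.8]
opening: 0.0258
grip_force: 29.9
time: 5.53
tool_pos: [0.386, -0.0519, 0.1504]
eef_rot: [3.141, -0.035, 0.0]
wrist_force: [0.2, -0.1, -2.2]
opening: 0.0254
grip_force: 29.9
tcp [ 0.3862 -0.0523  0.1505] -> [ 0.3869 -0.055   0.064 ] d [0.0008 0.0027 0.0865] turn 0.025 j6 1.32 F [-0.4 -0.1 -1.6] op 0.0256 t 5.58
```

View pics/d.png

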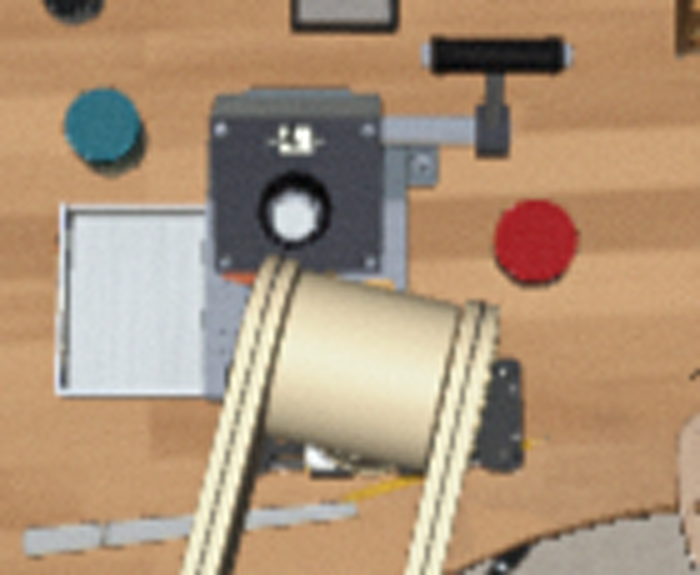

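The block is held and lined up in front of the press, with the arm covering its centre around pixel (305,255). The window at (289,213) and both pots are undisturbed. Lowering the block and sliding it under the head.

```bash
echo '[0.001, 0.003, 0.04, 0.025, 0.02, 0.001, 0.003, 0.075, 0.025, 0.02, 0.001, 0.003, 0.085, 0.025, 0.02, 0.001, 0.003, 0.085, 0.025, 0.02, 0.001, 0.003, 0.085, 0.025, 0.02]' | python3 -m inch
python3 - <<'E'
from h import *
go(P2W((-68,-58,63))[0],-.041+np.pi/2)
E
```

```text
time: 6.0
tool_pos: [0.3871, -0.0558, 0.0661]
eef_rot: [-3.14, 0.067, 0.002]
wrist_force: [0.2, -0.2, -0.2]
opening: 0.026
grip_force: 30.0
tcp [ 0.3871 -0.0558  0.0661] -> [ 0.4469 -0.0575  0.063 ] d [ 0.0598 -0.0009  0.003 ] turn -0.002 j6 1.34 F [ 0.2 -0.2 -0.2] op 0.026 t 6.0
```

```bash
echo '[0.015, 0, 0, 0, 0.02, 0.035, 0, 0, 0, 0.02, 0.05, 0, 0, 0, 0.02, 0.06, 0, 0, 0, 0.02, 0.06, 0, 0, 0, 0.02]' | python3 -m inch
python3 - <<'E'
from h import *
go(P2W((-68,-58,63))[0],-.041+np.pi/2)
E
```

```text
time: 6.42
tool_pos: [0.4509, -0.059, 0.0687]
eef_rot: [3.14, -0.067, 0.008]
wrist_force: [0.9, -0.4, -0.9]
opening: 0.0253
grip_force: 30.0
tcp [ 0.4509 -0.059   0.0687] -> [ 0.4469 -0.0575  0.063 ] d [-0.0041 -0.0014  0.0057] turn -0.002 j6 1.37 F [ 0.9 -0.4 -0.9] op 0.0253 t 6.42
```

```bash
echo '[-0.002, -0.001, 0.001, 0, 0.02, -0.002, -0.001, 0.002, 0, 0.02, -0.002, -0.001, 0.003, 0, 0.02, -0.002, -0.001, 0.003, 0, 0.02]' | python3 -m inch
echo '[0, 0, 0.001, 0, 0.02, 0, 0, 0.002, 0, 0.02, 0, 0, 0.002, 0, 0.02]' | python3 -m inch
python3 - <<'E'
from h import *
go(P2W((-68,-58,63))[0],-.041+np.pi/2)
E
```

```text
time: 6.75
tool_pos: [0.4447, -0.0572, 0.0626]
eef_rot: [-3.141, 0.069, 0.0]
wrist_force: [-0.2, 0.5, -1.3]
opening: 0.0258
grip_force: 30.0
time: 7.0
tool_pos: [0.4452, -0.0572, 0.0607]
eef_rot: [3.141, -0.069, -0.0]
wrist_force: [-0.4, -0.3, -0.8]
opening: 0.0254
grip_force: 30.0
tcp [ 0.4452 -0.0572  0.0607] -> [ 0.4469 -0.0575  0.063 ] d [ 0.0017  0.0002 -0.0023] turn -0.003 j6 1.37 F [-0.4 -0.3 -0.8] op 0.0254 t 7.0
```

```bash
echo '[0, -0.008, 0, 0, 0.02, 0, -0.022, 0, 0, 0.02, 0, -0.036, 0, 0, 0.02, 0, -0.05, 0, 0, 0.02, 0, -0.064, 0, 0, 0.02]' | python3 -m inch
echo '[0, -0.014, 0, 0, 0.02, 0, -0.028, 0, 0, 0.02, 0, -0.042, 0, 0, 0.02, 0, -0.056, 0, 0, 0.02, 0, -0.07, 0, 0, 0.02]' | python3 -m inch
echo '[0, -0.01, 0, 0, 0.02, 0, -0.018, 0, 0, 0.02, 0, -0.018, 0, 0, 0.02]' | python3 -m inch
python3 - <<'E'
from h import *
go(P2W((-68,92,61))[0],-.041+np.pi/2)
im=cams.camera("top");s=cams.camera("side")
a=cv2.resize(im[185:285,230:350],None,fx=4,fy=4,interpolation=cv2.INTER_CUBIC)
b=cv2.resize(s[180:280,290:370],None,fx=4,fy=4,interpolation=cv2.INTER_CUBIC)
cv2.imwrite("pics/e.png",np.hstack([a,b])[:,:,::-1])
E
```

```text
time: 7.42
tool_pos: [0.4481, 0.0076, 0.0607]
eef_rot: [3.141, -0.069, 0.0]
wrist_force: [-0.3, -0.4, -0.9]
opening: 0.0257
grip_force: 30.0
time: 7.83
tool_pos: [0.4511, 0.0778, 0.0607]
eef_rot: [-3.141, 0.069, -0.0]
wrist_force: [-0.0, -0.1, -1.0]
opening: 0.0255
grip_force: 30.0
time: 8.08
tool_pos: [0.4518, 0.096, 0.0606]
eef_rot: [-3.14, 0.067, 0.0]
wrist_force: [0.1, -0.3, -1.2]
opening: 0.0257
grip_force: 30.0
tcp [0.4518 0.096  0.0606] -> [0.453  0.0924 0.061 ] d [ 0.0014  0.0036 -0.0004] turn -0.002 j6 1.71 F [ 0.1 -0.3 -1.2] op 0.0257 t 8.08
```

View pics/e.png

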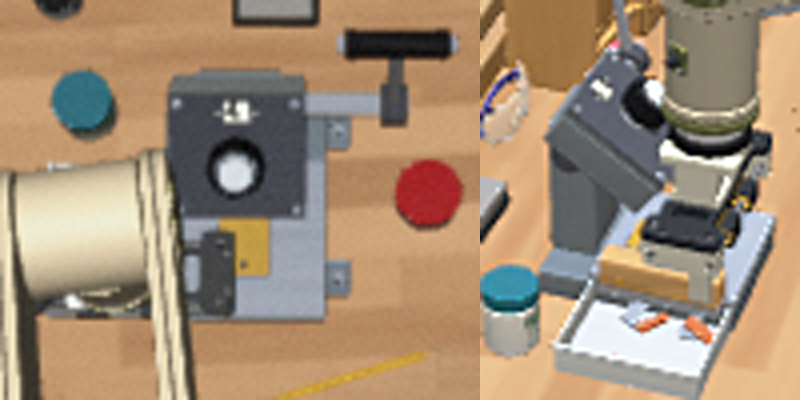

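The side view shows the offcuts in the tray at about crop (640,320) and (695,328). The bed is otherwise clear in the top view, although the block and arm hide part of it. Backing out and returning the block to free bench right of the polish pot.

```bash
echo '[-0.02, 0, -0.01, 0, 0.02, -0.05, 0, -0.03, 0, 0.02, -0.065, 0, -0.06, 0, 0.02, -0.065, 0, -0.09, 0, 0.02, -0.065, 0, -0.09, 0, 0.02]' | python3 -m inch
echo '[0, 0.19, 0, 0, 0.02, 0, 0.19, 0, 0, 0.02, 0, 0.19, 0, 0, 0.02, 0, 0.19, 0, 0, 0.02, 0, 0.19, 0, 0, 0.02]' | python3 -m inch
python3 - <<'E'
from h import *
im=cams.camera("top");s=cams.camera("side")
a=cv2.resize(im[220:270,235:315],None,fx=5,fy=5,interpolation=cv2.INTER_CUBIC)
b=cv2.resize(s[210:280,300:370],None,fx=5,fy=5,interpolation=cv2.INTER_CUBIC)
a=cv2.copyMakeBorder(a,0,b.shape[0]-a.shape[0],0,0,0)
cv2.imwrite("pics/f.png",np.hstack([a,b])[:,:,::-1])
go([.47,-.28,.08])
E
```

```text
time: 8.6
tool_pos: [0.3899, 0.0974, 0.1568]
eef_rot: [-3.14, 0.07, -0.015]
wrist_force: [1.0, -0.6, 0.3]
opening: 0.0257
grip_force: 30.0
time: 9.02
tool_pos: [0.378, -0.0963, 0.1504]
eef_rot: [3.139, -0.072, 0.001]
wrist_force: [1.9, -0.2, -2.1]
opening: 0.0256
grip_force: 30.0
tcp [ 0.3781 -0.0962  0.1503] -> [ 0.47 -0.28  0.08] d [0.1009 0.1789 0.0706] turn 0 j6 1.24 F [ 0.3  0.2 -2. ] op 0.0262 t 9.12
```

View pics/f.png

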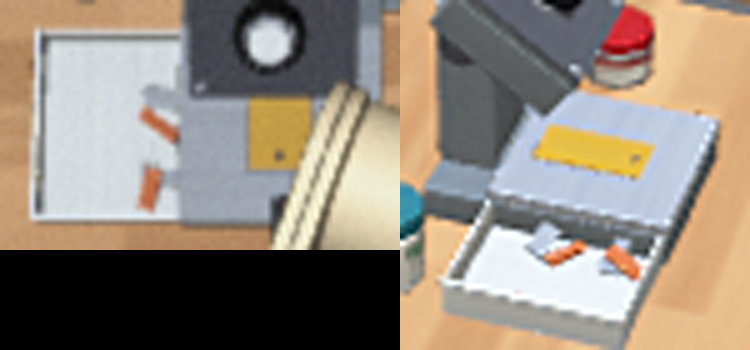

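The bed is clear, including under the head. All four offcuts, two grey and two orange, are in the tray (right crop around (545,245) and (620,260)). Laying the block down.

```bash
echo '[0.1, 0.18, 0.05, 0, 0.02, 0.1, 0.18, 0.05, 0, 0.02, 0.1, 0.18, 0.05, 0, 0.02, 0.1, 0.18, 0.05, 0, 0.02, 0.1, 0.18, 0.05, 0, 0.02]' | python3 -m inch
echo '[0, 0, 0.03, 0, 0.02, 0, 0, 0.06, 0, 0.02, 0, 0, 0.07, 0, 0.02, 0, 0, 0.07, 0, 0.02, 0, 0, 0.07, 0, 0.02]' | python3 -m inch
python3 - <<'E'
from h import *
go([.47,-.28,.0206])
E
```

```text
time: 9.53
tool_pos: [0.4697, -0.275, 0.1002]
eef_rot: [-3.14, 0.07, 0.0]
wrist_force: [0.1, 0.8, -0.7]
opening: 0.0257
grip_force: 30.0
time: 9.95
tool_pos: [0.4688, -0.2727, 0.0313]
eef_rot: [-3.14, 0.068, 0.002]
wrist_force: [-0.9, 0.1, -0.5]
opening: 0.0261
grip_force: 30.0
tcp [ 0.4688 -0.2727  0.0313] -> [ 0.47   -0.28    0.0206] d [0.0016 0.0073 0.0107] turn 0 j6 0.99 F [-0.9  0.1 -0.5] op 0.0261 t 9.95
```

Then open, rise and move above the knob (closing axis lateral).

```bash
echo '[0, 0, 0.006, 0, 0.02, 0, 0, 0.01, 0, 0.02, 0, 0, 0.0108, 0, 0.02, 0, 0, 0.0108, 0, 0.02]' | python3 -m inch
echo '[0, 0, 0, 0, 0.07, 0, 0, 0, 0, 0.07, 0, 0, 0, 0, 0.07, 0, 0, 0, 0, 0.07]' | python3 -m inch
echo '[0, 0, -0.03, 0, 0.07, 0, 0, -0.07, 0, 0.07, 0, 0, -0.11, 0, 0.07, 0, 0, -0.15, 0, 0.07, 0, 0, -0.19, 0, 0.07]' | python3 -m inch
echo '[0, 0, -0.04, 0, 0.07, 0, 0, -0.08, 0, 0.07, 0, 0, -0.08, 0, 0.07]' | python3 -m inch
python3 - <<'E'
from h import *
N=6
acc=sum(cams.camera("top").astype(float) for _ in range(N))/N; sa=sum(cams.camera("side").astype(float) for _ in range(N))/N
wp=P2W((62.3,0,202.1));ut,us=proj("top",wp)[0],proj("side",wp)[0];print(ut,us)
def cr(a,u,h,f): 
    x,y=int(round(u[0])),int(round(u[1]));return cv2.resize(a[y-h:y+h,x-h:x+h].clip(0,255).astype(np.uint8),(400,400),interpolation=cv2.INTER_CUBIC)
cv2.imwrite("pics/g.png",np.hstack([cr(acc,ut,8,0),cr(sa,us,10,0)])[:,:,::-1])
cv2.imwrite("pics/full_t.png",acc[:,:,::-1]);cv2.imwrite("pics/full_s.png",sa[:,:,::-1])
go(P2W((12.8,0,260))[0],-.041+np.pi/2)
E
```

```text
time: 10.28
tool_pos: [0.4695, -0.2735, 0.0213]
eef_rot: [3.14, -0.068, 0.001]
wrist_force: [-1.0, -0.2, -1.5]
opening: 0.026
grip_force: 30.0
time: 10.62
tool_pos: [0.4695, -0.2737, 0.0211]
eef_rot: [3.14, -0.069, 0.001]
wrist_force: [0.6, 1.2, -0.0]
opening: 0.048
grip_force: 0.0
time: 11.03
tool_pos: [0.4689, -0.2733, 0.2128]
eef_rot: [3.141, -0.069, 0.0]
wrist_force: [0.9, -0.8, -0.0]
opening: 0.0697
grip_force: 0.0
time: 11.28
tool_pos: [0.472, -0.2755, 0.3012]
eef_rot: [3.133, -0.069, 0.019]
wrist_force: [1.3, -1.4, 1.1]
opening: 0.0698
grip_force: 0.0
[288.86637819 212.8974043 ] [321.43346581 201.66552908]
tcp [ 0.469  -0.2733  0.29  ] -> [ 0.53   -0.0028  0.26  ] d [ 0.0491 -0.2729  0.0301] turn -0.003 j6 0.99 F [-0.4 -0.3  0.5] op 0.0697 t 11.88[ WARN:0@4.118] global loadsave.cpp:1063 imwrite_ Unsupported depth image for selected encoder is fallbacked to CV_8U.
```

View pics/g.png

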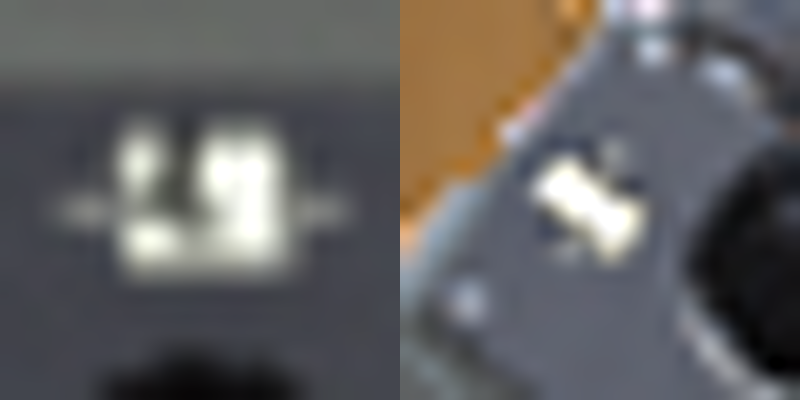

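The block is down flat. Top crop: the window's left part shows dark strokes at (175,160), with the index marks at (70,210) and (330,210), but no digit can be read. Next I'll grip the knob, turn it by a known amount and compare the views.

```bash
echo '[0.025, -0.15, 0, 0, 0.07, 0.025, -0.15, 0, 0, 0.07, 0.025, -0.15, 0, 0, 0.07, 0.025, -0.15, 0, 0, 0.07]' | python3 -m inch
echo '[0.022, -0.122, 0.02, 0, 0.07, 0.022, -0.122, 0.02, 0, 0.07, 0.022, -0.122, 0.02, 0, 0.07, 0.022, -0.122, 0.02, 0, 0.07, 0.022, -0.122, 0.02, 0, 0.07]' | python3 -m inch
python3 - <<'E'
from h import *
go(P2W((10.5,0,193))[0],-.041+np.pi/2)
sa=cams.camera("side");cv2.imwrite("pics/s1.png",sa[150:230,280:360,::-1])
E
```

```text
time: 12.22
tool_pos: [0.501, -0.1217, 0.2907]
eef_rot: [-3.14, 0.068, -0.0]
wrist_force: [1.3, 0.0, 0.2]
opening: 0.07
grip_force: 0.0
time: 12.63
tool_pos: [0.5279, -0.0016, 0.27]
eef_rot: [-3.141, 0.062, 0.002]
wrist_force: [-0.3, -1.0, 0.0]
opening: 0.07
grip_force: 0.0
tcp [ 0.5279 -0.0016  0.27  ] -> [ 0.5277 -0.0027  0.193 ] d [-0.      0.0012  0.077 ] turn 0.002 j6 1.51 F [-0.3 -1.   0. ] op 0.07 t 12.63
```

```bash
echo '[0, 0.001, 0.035, -0.12, 0.065, 0, 0.001, 0.06, -0.24, 0.065, 0, 0.001, 0.072, -0.36, 0.065, 0, 0.001, 0.077, -0.5, 0.065, 0, 0.001, 0.077, -0.5, 0.065]' | python3 -m inch
echo '[0, 0, 0, 0, 0.03, 0, 0, 0, 0, 0.03, 0, 0, 0, 0, 0.03, 0, 0, 0, 0, 0.03, 0, 0, 0, 0, 0.03]' | python3 -m inch
python3 - <<'E'
from h import *
go(P2W((10.5,0,193))[0],-.041+np.pi/2)
E
```

```text
time: 13.1
tool_pos: [0.5268, -0.0067, 0.1919]
eef_rot: [-3.058, -0.716, 0.005]
wrist_force: [-0.6, 0.9, -0.5]
opening: 0.065
grip_force: 0.0
time: 13.52
tool_pos: [0.5285, -0.0049, 0.1948]
eef_rot: [3.06, 0.708, 0.002]
wrist_force: [-1.3, 0.2, 5.3]
opening: 0.0467
grip_force: 29.3
tcp [ 0.5285 -0.0049  0.1948] -> [ 0.5277 -0.0027  0.193 ] d [ 0.0003 -0.0023  0.0018] turn 0.496 j6 1.01 F [-1.3  0.2  5.3] op 0.0467 t 13.52
```

```bash
echo '[0, 0, 0, 0.1, 0.03, 0, 0, 0, 0.2, 0.03, 0, 0, 0, 0.3, 0.03, 0, 0, 0, 0.4, 0.03, 0, 0, 0, 0.5, 0.03]' | python3 -m inch
echo '[0, 0, 0, 0.1, 0.03, 0, 0, 0, 0.2, 0.03, 0, 0, 0, 0.3, 0.03, 0, 0, 0, 0.4, 0.03, 0, 0, 0, 0.5, 0.03]' | python3 -m inch
echo '[0, 0, 0, 0, 0.065, 0, 0, 0, 0, 0.065, 0, 0, 0, 0, 0.065]' | python3 -m inch
echo '[0, 0, -0.03, -0.1, 0.065, 0, 0, -0.07, -0.2, 0.065, -0.03, 0, -0.1, -0.3, 0.065, -0.07, 0, -0.1, -0.4, 0.065, -0.11, 0, -0.1, -0.5, 0.065]' | python3 -m inch
python3 - <<'E'
from h import *
go(P2W((10.5,0,193))[0],-.041+np.pi/2)
ims=[cams.camera("top") for _ in range(2)];cv2.imwrite("pics/t2.png",ims[1][:,:,::-1]);sa=cams.camera("side");cv2.imwrite("pics/s2.png",sa[:,:,::-1])
a0=cv2.imread("pics/full_t.png")
def g(a):return cv2.cvtColor(a,cv2.COLOR_BGR2GRAY)[207:220,280:300]
print(g(a0));print(g(ims[1]))
E
```

```text
time: 13.93
tool_pos: [0.5278, -0.0021, 0.1949]
eef_rot: [-3.136, 0.074, 0.0]
wrist_force: [-6.2, 11.5, 8.4]
opening: 0.0452
grip_force: 30.0
time: 14.35
tool_pos: [0.5281, 0.0006, 0.196]
eef_rot: [-3.017, 0.844, 0.002]
wrist_force: [-7.1, 22.1, 13.6]
opening: 0.0457
grip_force: 33.4
time: 14.6
tool_pos: [0.5285, -0.0044, 0.1944]
eef_rot: [-3.026, 0.843, -0.002]
wrist_force: [-0.0, -0.4, -0.1]
opening: 0.0609
grip_force: 0.0
time: 15.02
tool_pos: [0.4342, 0.0519, 0.2959]
eef_rot: [3.141, -0.065, 0.006]
wrist_force: [0.1, 1.0, -0.6]
opening: 0.0646
grip_force: 0.0
tcp [0.4342 0.0519 0.2959] -> [ 0.5277 -0.0027  0.193 ] d [0.0952 0.0507 0.1033] turn -0.0 j6 1.61 F [ 0.1  1.  -0.6] op 0.0646 t 15.02
[[105 103 104 104 104 104 104 104 102 103 103 102 103 101 101 102 102 103
  103 105]
 [ 83  83  83  84  82  81  81  83  81  83  81  84  83  84  83  85  83  84
   83  84]
 [ 67  67  70  69  69  67  81  74  62  76  79  79  70  68  71  74  73  72
   74  73]
 [ 68  68  67  68  65  78 150 110  59 144 154 152  81  70  69  71  72  71
   72  72]
 [ 66  69  68  66  65 103 233 144  88 241 247 246 114 
[... 1117 characters left out ...]
  73  71
   75  75]
 [ 69  68  70  82  84 107 192 118 131 241 245 247 125  91  84  76  73  70
   72  76]
 [ 76  72  72  97 133 139 226 176 114 238 246 246 142 129 115  77  76  73
   74  77]
 [ 82  81  71  77  82  76 115 111 143 236 241 238 145  88  75  75  72  69
   74  73]
 [130 110  77  71  70  82 139 147 150 163 163 162 117  77  74  74  75  78
   73  74]
 [153 108  63  73  72  69  87  80  76  78  79  79  75  72  71  74  72  73
   73  73]
 [164 117  67  71  69  71  68  67  71  67  70  72  68  72  72  72  73  67
   73  71]
 [178 116  88  70  67  70  68  67  65  69  72  72  71  77  73  72  72  73
   74  72]
 [185 121 105  68  67  68  54  41  37  32  51  57  67  75  74  76  74  74
   76  76]]
```

```bash
cat > dig.py <<'E'
from h import *
q=json.load(open("pose.json"));q=[q[0],q[1]+.001,q[2]]
c35,s35=np.cos(np.radians(35)),np.sin(np.radians(35))
W=P2W((30+41.5*c35-4*s35,0,175+41.5*s35+4*c35),q)[0]
Rz=Ro.from_euler('z',q[2]).as_matrix();eu=Rz@[c35,0,s35];el=Rz@[0,1,0];en=Rz@[-s35,0,c35]
def coords(c,r0,r1,c0,c1,du,dv,k=5):
    i=I[c];o=-i["R"].T@i["t"];s=(np.arange(k)+.5)/k-.5
    v=(np.arange(r0,r1)[:,None]+s).ravel()-dv;u=(np.arange(c0,c1)[:,None]+s).ravel()-du
    U,V=np.meshgrid(u,v);d=np.stack([U,V,np.ones_like(U)],-1)@np.linalg.inv(i["camera_matrix"]).T@i["R"]
    X=o+d*((en@(W-o))/(d@en))[...,None]-W
    return X@eu*1000,X@el*1000
def tex(n,font,h,th):  # digit texture 0..1 ink, 10px/mm, 30x30mm
    S=10;im=np.zeros((300,300),np.uint8);(w,hh),b=cv2.getTextSize(str(n),font,1,1)
    sc=h*S/21.;t=int(th*S);(w,hh),b=cv2.getTextSize(str(n),font,sc,t)
    cv2.putText(im,str(n),(150-w//2,150+int(h*S/2)),font,sc,255,t,cv2.LINE_AA);return im/255.
def render(A,B,th,T,win=(9.5,10.5),k=5):
    inside=(abs(B)<win[0])&(abs(A)<win[1]);ink=np.zeros_like(A)
    for n in range(10):
        ph=(th-n*.6283185+np.pi)%(2*np.pi)-np.pi
        if abs(ph)>.75: continue
        x=-B;y=A+41.5  # right, up wrt axis
        xr=np.cos(ph)*x+np.sin(ph)*y;yr=-np.sin(ph)*x+np.cos(ph)*y-41.5
        ink=np.maximum(ink,cv2.remap(T[n],(150+10*xr).astype(np.float32),(150-10*yr).astype(np.float32),cv2.INTER_LINEAR))
    f=np.where(inside,246-216*ink,69.)
    r,c=f.shape;return f.reshape(r//k,k,c//k,k).mean((1,3))
def gray(f):return cv2.cvtColor(cv2.imread(f),cv2.COLOR_BGR2GRAY).astype(float)
def fit(c,ims,box,shifts,fonts,ths=np.arange(0,6.283,.0524)):
    r0,r1,c0,c1=box;out=[]
    for du,dv in shifts:
        A,B=coords(c,*box,du,dv)
        for (fn,h,t) in fonts:
            T=[tex(n,fn,h,t) for n in range(10)]
            R=np.array([cv2.GaussianBlur(render(A,B,th,T),(0,0),.35) for th in ths])
            E=[np.sqrt(((R-im[r0:r1,c0:c1])**2).mean((1,2))) for im in ims]
            out.append((sum(e.min() for e in E),(du,dv),(fn,h,t),E))
    out.sort(key=lambda o:o[0]);return out
E
python3 - <<'E'
from dig import *
ims=[gray("pics/full_t.png"),gray("pics/t2.png")]
ths=np.arange(0,6.283,.0524)
print(proj("top",W))
sh=[(a,b) for a in np.arange(-1,1.1,.5) for b in np.arange(-1,1.1,.5)]
o=fit("top",ims,(209,217,284,295),sh,[(0,12,2.2)],ths);print([(round(x[0],1),x[1]) for x in o[:4]])
s=o[0][1];sh=[(s[0]+a,s[1]+b) for a in(-.25,0,.25) for b in(-.25,0,.25)]
o=fit("top",ims,(209,217,284,295),sh,[(f,h,t) for f in(0,2) for h in(11,13,15) for t in(1.6,2.4,3.2)],ths)
for x in o[:3]:
    print(round(x[0],1),x[1:3])
    for e in x[3]:
        k=np.argsort(e);L=[]
        for j in k:
            if all(abs((ths[j]-ths[m]+3.14)%6.283-3.14)>.2 for m in L):L.append(j)
            if len(L)==5:break
        print([(round(ths[j]/.6283,2),round(e[j],1)) for j in L])
E
```

```text
[[288.57086338 213.0842677 ]]
[(np.float64(73.0), (np.float64(0.0), np.float64(0.0))), (np.float64(73.4), (np.float64(0.0), np.float64(-1.0))), (np.float64(78.0), (np.float64(0.0), np.float64(-0.5))), (np.float64(78.3), (np.float64(0.5), np.float64(0.0)))]
69.4 ((np.float64(0.25), np.float64(-0.25)), (2, 13, 1.6))
[(np.float64(3.17), np.float64(36.9)), (np.float64(5.09), np.float64(38.0)), (np.float64(9.09), np.float64(38.2)), (np.float64(2.08), np.float64(38.7)), (np.float64(8.09), np.float64(39.1))]
[(np.float64(3.17), np.float64(32.5)), (np.float64(2.17), np.float64(35.0)), (np.float64(7.17), np.float64(35.6)), (np.float64(0.25), np.float64(35.9)), (np.float64(5.17), np.float64(37.6))]
70.5 ((np.float64(0.25), np.float64(-0.25)), (0, 13, 2.4))
[(np.float64(3.17), np.float64(37.1)), (np.float64(4.09), np.float64(37.5)), (np.float64(1.08), np.float64(38.0)), (np.float64(5.09), np.float64(39.2)), (np.float64(9.09), np.float64(39.8))]
[(np.float64(3.17), np.float64(33.3)), (np.float64(2.17), np.float64(35.0)), (np.float64(0.25), np.float64(36.0)), (np.float64(7.17), np.float64(36.3)), (np.float64(5.17), np.float64(37.2))]
71.3 ((np.float64(0.0), np.float64(-0.25)), (2, 13, 1.6))
[(np.float64(9.09), np.float64(36.2)), (np.float64(8.09), np.float64(37.4)), (np.float64(5.09), np.float64(37.4)), (np.float64(6.09), np.float64(38.3)), (np.float64(2.08), np.float64(39.2))]
[(np.float64(3.17), np.float64(35.1)), (np.float64(2.08), np.float64(35.6)), (np.float64(0.25), np.float64(37.2)), (np.float64(7.09), np.float64(38.6)), (np.float64(9.09), np.float64(39.1))]
```

```bash
cat > snap.py <<'E'
import sys
from h import *
n=sys.argv[1]
cams.camera("top");cv2.imwrite(f"pics/t{n}.png",cams.camera("top")[:,:,::-1]);cv2.imwrite(f"pics/s{n}.png",cams.camera("side")[:,:,::-1])
g=gray=cv2.cvtColor(cv2.imread(f"pics/t{n}.png"),cv2.COLOR_BGR2GRAY);print(g[209:217,284:295])
go([.527,.0015,.193],-.041+np.pi/2)
E
echo '[0.04, 0.02, 0, -0.12, 0.065, 0.08, 0.04, 0.01, -0.24, 0.065, 0.095, 0.046, 0.03, -0.35, 0.065, 0.095, 0.046, 0.05, -0.35, 0.065, 0.095, 0.046, 0.05, -0.35, 0.065]' | python3 -m inch
python3 - <<'E'
from h import *
go([.527,.0015,.193],-.041+np.pi/2)
E
```

```text
time: 15.58
tool_pos: [0.5257, 0.0005, 0.2378]
eef_rot: [-3.104, -0.474, 0.013]
wrist_force: [-0.3, -0.4, -1.1]
opening: 0.0649
grip_force: 0.0
tcp [5.257e-01 5.000e-04 2.378e-01] -> [0.527  0.0015 0.193 ] d [ 0.0019 -0.0004  0.0448] turn 0.344 j6 1.17 F [-0.3 -0.4 -1.1] op 0.0649 t 15.58
```

```bash
echo '[0.001, 0, 0.03, 0, 0.06, 0.001, 0, 0.042, 0, 0.055, 0.001, 0, 0.045, 0, 0.055]' | python3 -m inch
echo '[0, 0, 0, 0, 0.03, 0, 0, 0, 0, 0.03, 0, 0, 0, 0, 0.03, 0, 0, 0, 0, 0.03]' | python3 -m inch
echo '[0, 0, 0, 0.1, 0.03, 0, 0, 0, 0.2, 0.03, 0, 0, 0, 0.3, 0.03, 0, 0, 0, 0.4, 0.03, 0, 0, 0, 0.5, 0.03]' | python3 -m inch
echo '[0, 0, 0, 0.1, 0.03, 0, 0, 0, 0.2, 0.03, 0, 0, 0, 0.2, 0.03]' | python3 -m inch
echo '[0, 0, 0, 0, 0.06, 0, 0, 0, 0, 0.06, 0, 0, 0, 0, 0.06]' | python3 -m inch
echo '[0, 0, -0.04, -0.1, 0.06, 0, 0, -0.08, -0.2, 0.06, -0.03, 0, -0.1, -0.3, 0.06, -0.07, 0, -0.1, -0.35, 0.06, -0.1, 0, -0.1, -0.35, 0.06]' | python3 -m inch
python3 snap.py 3
```

```text
time: 15.83
tool_pos: [0.5269, 0.0008, 0.1971]
eef_rot: [3.103, 0.475, -0.005]
wrist_force: [-2.5, -6.5, 4.7]
opening: 0.0558
grip_force: 3.6
time: 16.17
tool_pos: [0.5294, -0.0027, 0.1986]
eef_rot: [3.097, 0.472, 0.004]
wrist_force: [13.9, -21.7, -14.2]
opening: 0.0452
grip_force: 27.8
time: 16.58
tool_pos: [0.5281, -0.0011, 0.1993]
eef_rot: [3.12, -0.315, 0.002]
wrist_force: [1.6, -14.0, -2.2]
opening: 0.0452
grip_force: 30.9
time: 16.83
tool_pos: [0.5275, -0.0, 0.1999]
eef_rot: [3.074, -0.627, 0.001]
wrist_force: [-2.5, -10.0, 2.0]
opening: 0.0448
grip_force: 30.7
time: 17.08
tool_pos: [0.5279, 0.0024, 0.1995]
eef_rot: [-3.08, 0.616, -0.001]
wrist_force: [0.4, -0.3, 0.3]
opening: 0.0582
grip_force: 0.0
time: 17.5
tool_pos: [0.4347, 0.0415, 0.3012]
eef_rot: [-3.14, 0.064, -0.005]
wrist_force: [-0.4, -0.5, -0.4]
opening: 0.0598
grip_force: 0.0
[[ 65  71  81  78  81  77  70  73  70  70  75]
 [ 65  74 157 152 151 129  88  82  64  73  69]
 [ 65 101 244 246 245 218 155 120  68  67  73]
 [ 83 115 244 245 245 239 216 123  78  90  85]
 [140 145 233 239 243 208 228 140 101 136 113]
 [129 132 151 166 231 168 127  85  68  80  78]
 [147 157 148  82 150 156 148 147 112  79  69]
 [163 171 168  77  74  79  74  84  75  74  71]]
tcp [0.4345 0.0416 0.2998] -> [0.527  0.0015 0.193 ] d [0.0939 0.0362 0.107 ] turn -0.001 j6 1.59 F [0.1 0.2 0.9] op 0.0602 t 17.65
```

```bash
echo '[0.04, 0.02, 0, 0.12, 0.06, 0.08, 0.035, 0.01, 0.24, 0.06, 0.094, 0.039, 0.03, 0.36, 0.06, 0.094, 0.039, 0.06, 0.48, 0.06, 0.094, 0.039, 0.06, 0.5, 0.06]' | python3 -m inch
echo '[0, 0, 0.03, 0, 0.055, 0, 0, 0.047, 0, 0.055, 0, 0, 0.047, 0, 0.055]' | python3 -m inch
echo '[0, 0, 0, 0, 0.03, 0, 0, 0, 0, 0.03, 0, 0, 0, 0, 0.03, 0, 0, 0, 0, 0.03]' | python3 -m inch
echo '[0, 0, 0, -0.1, 0.03, 0, 0, 0, -0.2, 0.03, 0, 0, 0, -0.3, 0.03, 0, 0, 0, -0.4, 0.03, 0, 0, 0, -0.5, 0.03]' | python3 -m inch
echo '[0, 0, 0, -0.1, 0.03, 0, 0, 0, -0.2, 0.03, 0, 0, 0, -0.3, 0.03, 0, 0, 0, -0.4, 0.03, 0, 0, 0, -0.5, 0.03]' | python3 -m inch
echo '[0, 0, 0, 0, 0.06, 0, 0, 0, 0, 0.06, 0, 0, 0, 0, 0.06]' | python3 -m inch
echo '[0, 0, -0.04, 0.1, 0.06, 0, 0, -0.08, 0.2, 0.06, -0.03, 0, -0.1, 0.3, 0.06, -0.07, 0, -0.1, 0.4, 0.06, -0.1, 0, -0.1, 0.5, 0.06]' | python3 -m inch
python3 snap.py 4
```

```text
time: 18.07
tool_pos: [0.5257, -0.0029, 0.2317]
eef_rot: [3.021, -0.854, -0.016]
wrist_force: [-0.8, -0.1, -0.9]
opening: 0.0602
grip_force: 0.0
time: 18.32
tool_pos: [0.5264, -0.0011, 0.1884]
eef_rot: [-3.026, 0.838, 0.007]
wrist_force: [2.5, 5.8, -6.0]
opening: 0.0554
grip_force: 2.8
time: 18.65
tool_pos: [0.5283, 0.001, 0.1915]
eef_rot: [-3.023, 0.835, 0.001]
wrist_force: [8.2, 14.2, -12.6]
opening: 0.0471
grip_force: 27.6
time: 19.07
tool_pos: [0.5268, -0.0021, 0.1924]
eef_rot: [3.141, -0.056, -0.004]
wrist_force: [-3.3, -1.3, -0.7]
opening: 0.0449
grip_force: 30.0
time: 19.48
tool_pos: [0.5259, -0.0059, 0.1942]
eef_rot: [3.053, 0.718, -0.008]
wrist_force: [-20.0, -18.7, 16.8]
opening: 0.0455
grip_force: 34.3
time: 19.73
tool_pos: [0.5281, -0.0024, 0.1931]
eef_rot: [3.059, 0.713, 0.002]
wrist_force: [0.5, 0.1, -0.8]
opening: 0.0586
grip_force: 0.0
time: 20.15
tool_pos: [0.4374, -0.0467, 0.2944]
eef_rot: [3.14, -0.072, 0.006]
wrist_force: [-0.8, -0.5, -0.8]
opening: 0.0601
grip_force: 0.0
[[ 67  70  80  76  76  75  78  65  70  69  71]
 [ 68  81 127 135 135 150 113  55  63  67  71]
 [ 95 113 172 201 206 227 147  56  57  73  72]
 [142 151 146 149 144 144 110  89  89  87  87]
 [166 166 163 158 157 154 148 145 145 140 133]
 [182 179 173 173 174 172 168 163 161 160 157]
 [194 190 187 184 186 182 181 178 176 174 172]
 [200 200 196 195 191 196 188 188 188 184 183]]
tcp [ 0.4372 -0.0468  0.293 ] -> [0.527  0.0015 0.193 ] d [ 0.0874 -0.0522  0.1002] turn -0.003 j6 1.39 F [ 0.1 -0.6  0.8] op 0.0603 t 20.3
```

```bash
echo '[0, -0.04, 0, 0, 0.06, 0, -0.08, 0, 0, 0.06, 0, -0.11, 0, 0, 0.06, 0, -0.11, 0, 0, 0.06]' | python3 -m inch
python3 snap.py 4
python3 - <<'E'
import cv2,numpy as np
T=[cv2.imread(f"pics/{n}.png") for n in("full_t","t2","t3","t4")];S=[cv2.imread(f"pics/{n}.png") for n in("full_s","s2","s3","s4")]
f=lambda a,u,v,h:cv2.resize(a[v-h:v+h+1,u-h:u+h+1],(200,300),interpolation=cv2.INTER_LANCZOS4)
cv2.imwrite("pics/m.png",np.vstack([np.hstack([f(a,289,213,6) for a in T]),np.hstack([f(a,321,201,7) for a in S])]))
E
```

```text
time: 20.63
tool_pos: [0.443, 0.0687, 0.2919]
eef_rot: [-3.138, 0.058, -0.0]
wrist_force: [0.3, 0.4, 0.2]
opening: 0.06
grip_force: 0.0
[[ 68  72  79  78  76  77  77  65  69  72  73]
 [ 64  81 153 156 156 151 111  57  63  73  72]
 [ 63 104 244 247 246 235 153  58  56  67  74]
 [ 85 116 243 245 242 169 123  73  74  93  83]
 [134 140 243 245 243 168  99  53 101 134 114]
 [ 81 100 238 241 242 239 191 118 114  89  77]
 [ 74  80 156 163 161 164 155 151 115  79  73]
 [ 71  68  78  74  72  81  78  76  75  69  71]]
tcp [0.443  0.0641 0.2917] -> [0.527  0.0015 0.193 ] d [0.0865 0.0592 0.0987] turn 0.001 j6 1.64 F [ 0.5  0.1 -0.3] op 0.0599 t 20.78
```

View pics/m.png

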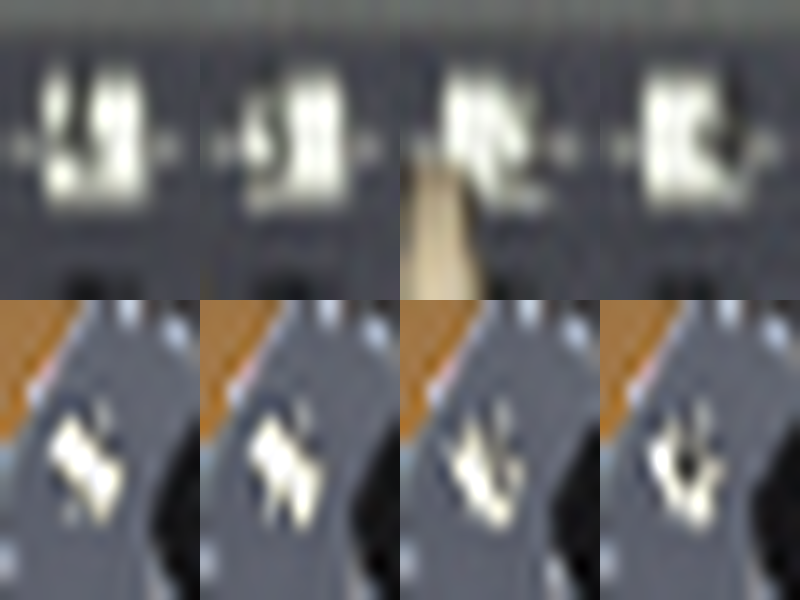

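The first image reads 4 (left of centre), the second 3 (left), the third 3 (right), the fourth 4 (right, dark bar at (735,120)). So one stroke gives about 0.65 rad and the knob stands near 3.7, leaving about 3.3 steps positive to go.

```bash
echo '[0.04, 0.03, 0, 0.12, 0.06, 0.07, 0.05, 0.01, 0.24, 0.06, 0.087, 0.061, 0.03, 0.36, 0.06, 0.087, 0.061, 0.05, 0.48, 0.06, 0.087, 0.061, 0.05, 0.5, 0.06]' | python3 -m inch
echo '[0, 0, 0.03, 0, 0.055, 0, 0, 0.048, 0, 0.055, 0, 0, 0.048, 0, 0.055]' | python3 -m inch
echo '[0, 0, 0, 0, 0.03, 0, 0, 0, 0, 0.03, 0, 0, 0, 0, 0.03, 0, 0, 0, 0, 0.03]' | python3 -m inch
echo '[0, 0, 0, -0.1, 0.03, 0, 0, 0, -0.2, 0.03, 0, 0, 0, -0.3, 0.03, 0, 0, 0, -0.4, 0.03, 0, 0, 0, -0.5, 0.03]' | python3 -m inch
echo '[0, 0, 0, -0.1, 0.03, 0, 0, 0, -0.2, 0.03, 0, 0, 0, -0.3, 0.03, 0, 0, 0, -0.4, 0.03, 0, 0, 0, -0.5, 0.03]' | python3 -m inch
echo '[0, 0, 0, 0, 0.06, 0, 0, 0, 0, 0.06, 0, 0, 0, 0, 0.06]' | python3 -m inch
echo '[0, 0, -0.04, 0, 0.06, 0, -0.04, -0.08, 0.1, 0.06, -0.03, -0.08, -0.1, 0.2, 0.06, -0.07, -0.11, -0.1, 0.3, 0.06, -0.1, -0.11, -0.1, 0.4, 0.06]' | python3 -m inch
echo '[0, 0, 0, 0.1, 0.06, 0, 0, 0, 0.1, 0.06]' | python3 -m inch
python3 snap.py 5
```

```text
time: 21.2
tool_pos: [0.5253, -0.0033, 0.2364]
eef_rot: [3.021, -0.856, -0.013]
wrist_force: [-0.5, -0.1, -1.1]
opening: 0.0597
grip_force: 0.0
time: 21.45
tool_pos: [0.5249, -0.0009, 0.1905]
eef_rot: [-3.027, 0.839, 0.008]
wrist_force: [0.3, 3.6, -2.4]
opening: 0.0551
grip_force: 1.2
time: 21.78
tool_pos: [0.5277, 0.001, 0.1948]
eef_rot: [-3.024, 0.838, -0.002]
wrist_force: [7.4, 12.0, -11.2]
opening: 0.0464
grip_force: 27.9
time: 22.2
tool_pos: [0.5259, -0.0021, 0.1954]
eef_rot: [3.139, -0.059, -0.003]
wrist_force: [-4.1, -3.0, -1.9]
opening: 0.0451
grip_force: 30.0
time: 22.62
tool_pos: [0.5256, -0.0056, 0.1975]
eef_rot: [3.052, 0.715, -0.005]
wrist_force: [-20.7, -17.6, 17.9]
opening: 0.0448
grip_force: 36.4
time: 22.87
tool_pos: [0.5278, -0.0017, 0.1963]
eef_rot: [3.059, 0.711, 0.005]
wrist_force: [0.3, -0.6, -0.7]
opening: 0.0583
grip_force: 0.0
time: 23.28
tool_pos: [0.4021, 0.0566, 0.2957]
eef_rot: [-3.139, -0.086, -0.007]
wrist_force: [-0.2, 0.3, 0.5]
opening: 0.0598
grip_force: 0.0
time: 23.45
tool_pos: [0.4016, 0.055, 0.2952]
eef_rot: [-3.14, 0.073, -0.009]
wrist_force: [1.5, 0.0, 0.4]
opening: 0.0599
grip_force: 0.0
[[ 66  68  84  74  74  79  83  67  73  71  72]
 [ 68  78 152 157 152 155 149  70  68  69  74]
 [ 63 102 243 247 245 247 243 118  59  66  66]
 [ 88 110 236 245 243 241 215 150  87  86  81]
 [134 121 167 242 243 243 211 225 138 139 117]
 [ 73  79 135 237 241 240 167 121 113  83  74]
 [ 64  74  89 153 165 164 147  98 110  77  71]
 [ 72  70  69  75  77  78  76  70  73  70  72]]
tcp [0.4031 0.0545 0.2931] -> [0.527  0.0015 0.193 ] d [0.1259 0.048  0.1002] turn 0.001 j6 1.62 F [ 0.1 -0.  -0.4] op 0.06 t 23.6
```

```bash
cat > cal.py <<'E'
from dig import *
import sys
k=5;box=(209,217,284,295)
def tex2(n,font,h,th,ws):
    t=tex(n,font,h,th);M=np.float32([[ws,0,150*(1-ws)],[0,1,0]]);return cv2.warpAffine(t,M,(300,300))
ths=np.arange(0,6.283,.0419)
def model(p,fn):
    du,dv,h,t,ws,wx,wy,dr,bl=p
    A,B=coords("top",*box,du,dv);T=[np.roll(tex2(n,fn,h,t,ws),-int(dr*10),0) for n in range(10)]
    return np.array([cv2.GaussianBlur(render(A,B,th,T,(wx,wy)),(0,0),bl) for th in ths])
def load(n):return gray(f"pics/{n}.png")[box[0]:box[1],box[2]:box[3]]
M=np.zeros((8,11),bool);M[:,1:9]=1
def errs(p,fn,ims,ms):
    R=model(p,fn);return np.array([np.sqrt((((R-im)**2)*m).sum((1,2))/m.sum()) for im,m in zip(ims,ms)])
if __name__=="__main__":
    names=["full_t","t2","t3","t4","t5"];ims=[load(n) for n in names];ms=[M.copy() for _ in ims];ms[2][4:,:4]=0
    dig=[4,3,3,4,None];pri=[np.ones(len(ths),bool) if d is None else abs((ths/.6283185-d+5)%10-5)<.6 for d in dig]
    rng=np.random.default_rng(0);best=None
    def cost(p,fn):
        E=errs(p,fn,ims,ms);return sum(e[q].min() for e,q in zip(E,pri)),E
    lo=np.array([-1,-1.5,9,1.2,.7,8.5,8.5,-2,.3]);hi=np.array([1,1,16,3.5,1.2,10.5,11,2,.6])
    res=[]
    for fn in(0,2):
        b=(1e9,)
        for it in range(450):
            p=lo+(hi-lo)*rng.random(9) if it<150 else np.clip(b[1]+rng.normal(size=9)*(hi-lo)*(.1 if it<300 else .03),lo,hi)
            c,E=cost(p,fn)
            if c<b[0]:b=(c,p,fn,E)
        print(fn,round(b[0],1),np.round(b[1],2));res.append(b)
        for e,n in zip(b[3],names):
            L=[]
            for j in np.argsort(e):
                if all(abs((ths[j]-ths[m]+3.14)%6.283-3.14)>.25 for m in L):L.append(j)
                if len(L)==4:break
            print(n,[(round(float(ths[j]/.6283),2),round(float(e[j]),1)) for j in L])
    b=min(res,key=lambda r:r[0]);json.dump([b[1].tolist(),b[2]],open("cal.json","w"))
E
time python3 cal.py
```

```text
0 82.0 [-0.   -0.52 15.28  2.76  0.83 10.44  9.07  1.98  0.48]
full_t [(4.07, 15.4), (1.07, 29.5), (6.07, 31.1), (3.13, 33.3)]
t2 [(3.2, 17.3), (5.2, 20.6), (9.2, 22.3), (0.2, 22.3)]
t3 [(2.73, 15.9), (4.67, 19.0), (8.6, 19.4), (7.54, 22.7)]
t4 [(3.73, 14.4), (5.6, 27.3), (7.6, 27.7), (8.74, 27.7)]
t5 [(4.53, 19.1), (8.54, 21.0), (9.54, 22.5), (2.6, 24.0)]
2 91.7 [ 0.1  -0.65 14.17  2.06  0.86 10.5   8.8   0.71  0.51]
full_t [(4.13, 19.9), (6.14, 28.6), (1.07, 30.0), (9.07, 31.1)]
t2 [(3.2, 17.4), (5.13, 21.0), (9.14, 22.8), (0.27, 23.9)]
t3 [(2.73, 15.9), (4.67, 19.3), (1.67, 20.2), (8.6, 20.3)]
t4 [(3.73, 20.5), (8.74, 25.2), (5.74, 26.2), (7.67, 28.0)]
t5 [(4.6, 18.1), (2.6, 18.3), (8.54, 20.6), (9.6, 21.2)]
real	0m22.207s
user	0m21.264s
sys	0m1.515s
```

The calibrated drum model fits well, giving 4.07, 3.20, 2.73, 3.73 and 4.53. That leaves 2.47 steps, so I'll do two full strokes before looking again.

```bash
echo '[0.04, 0.02, 0, 0.12, 0.06, 0.08, 0.035, 0.01, 0.24, 0.06, 0.11, 0.045, 0.03, 0.36, 0.06, 0.126, 0.05, 0.05, 0.48, 0.06, 0.126, 0.05, 0.05, 0.5, 0.06]' | python3 -m inch
echo '[0, 0, 0.03, 0, 0.055, 0, 0, 0.049, 0, 0.055, 0, 0, 0.049, 0, 0.055]' | python3 -m inch
echo '[0, 0, 0, 0, 0.03, 0, 0, 0, 0, 0.03, 0, 0, 0, 0, 0.03, 0, 0, 0, 0, 0.03]' | python3 -m inch
echo '[0, 0, 0, -0.1, 0.03, 0, 0, 0, -0.2, 0.03, 0, 0, 0, -0.3, 0.03, 0, 0, 0, -0.4, 0.03, 0, 0, 0, -0.5, 0.03]' | python3 -m inch
echo '[0, 0, 0, -0.1, 0.03, 0, 0, 0, -0.2, 0.03, 0, 0, 0, -0.3, 0.03, 0, 0, 0, -0.4, 0.03, 0, 0, 0, -0.5, 0.03]' | python3 -m inch
echo '[0, 0, 0, 0, 0.06, 0, 0, 0, 0, 0.06, 0, 0, 0, 0, 0.06]' | python3 -m inch
echo '[0, 0, -0.03, 0, 0.06, 0, 0, -0.03, 0.12, 0.06, 0, 0, -0.03, 0.24, 0.06, 0, 0, -0.03, 0.36, 0.06, 0, 0, -0.03, 0.48, 0.06]' | python3 -m inch
echo '[0, 0, 0, 0.12, 0.06, 0, 0, 0, 0.24, 0.06, 0, 0, 0, 0.36, 0.06, 0, 0, 0.02, 0.48, 0.06, 0, 0, 0.03, 0.52, 0.055]' | python3 -m inch
echo '[0, 0, 0, 0, 0.03, 0, 0, 0, 0, 0.03, 0, 0, 0, 0, 0.03, 0, 0, 0, 0, 0.03]' | python3 -m inch
echo '[0, 0, 0, -0.1, 0.03, 0, 0, 0, -0.2, 0.03, 0, 0, 0, -0.3, 0.03, 0, 0, 0, -0.4, 0.03, 0, 0, 0, -0.5, 0.03]' | python3 -m inch
echo '[0, 0, 0, -0.1, 0.03, 0, 0, 0, -0.2, 0.03, 0, 0, 0, -0.3, 0.03, 0, 0, 0, -0.4, 0.03, 0, 0, 0, -0.5, 0.03]' | python3 -m inch
echo '[0, 0, 0, 0, 0.06, 0, 0, 0, 0, 0.06, 0, 0, 0, 0, 0.06]' | python3 -m inch
echo '[0, 0, -0.04, 0, 0.06, 0, -0.04, -0.08, 0.1, 0.06, -0.03, -0.08, -0.1, 0.2, 0.06, -0.07, -0.11, -0.1, 0.3, 0.06, -0.1, -0.11, -0.1, 0.4, 0.06]' | python3 -m inch
echo '[0, 0, 0, 0.1, 0.06, 0, 0, 0, 0.1, 0.06]' | python3 -m inch
python3 snap.py 6
cat > ang.py <<'E'
from cal import *
p,fn=json.load(open("cal.json"))
im=load(sys.argv[1]);e=errs(p,fn,[im],[M])[0];L=[]
for j in np.argsort(e):
    if all(abs((ths[j]-ths[m]+3.14)%6.283-3.14)>.25 for m in L):L.append(j)
    if len(L)==4:break
print([(round(float(ths[j]/.6283),2),round(float(e[j]),1)) for j in L])
E
python3 ang.py t6
```

```text
time: 24.02
tool_pos: [0.5267, -0.0027, 0.2355]
eef_rot: [3.022, -0.853, -0.015]
wrist_force: [-0.2, 0.8, -1.7]
opening: 0.0597
grip_force: 0.0
time: 24.27
tool_pos: [0.524, -0.0004, 0.1883]
eef_rot: [3.027, -0.839, -0.013]
wrist_force: [-0.8, 2.9, -2.4]
opening: 0.0554
grip_force: 1.3
time: 24.6
tool_pos: [0.5267, 0.0016, 0.1934]
eef_rot: [-3.024, 0.837, 0.001]
wrist_force: [7.2, 12.4, -15.1]
opening: 0.046
grip_force: 27.9
time: 25.02
tool_pos: [0.5247, -0.002, 0.194]
eef_rot: [3.139, -0.059, -0.006]
wrist_force: [-6.7, -4.6, -3.6]
opening: 0.0445
grip_force: 30.0
time: 25.43
tool_pos: [0.5247, -0.006, 0.1961]
eef_rot: [3.051, 0.714, -0.008]
wrist_force: [-11.2, -20.2, 6.1]
opening: 0.0447
grip_force: 33.8
time: 25.68
tool_pos: [0.5271, -0.0014, 0.1957]
eef_rot: [3.059, 0.711, 0.004]
wrist_force: [0.5, 0.0, -0.5]
opening: 0.0583
grip_force: 0.0
time: 26.1
tool_pos: [0.5267, -0.0007, 0.225]
eef_rot: [-3.141, 0.044, -0.003]
wrist_force: [-1.1, -0.0, -0.1]
opening: 0.0599
grip_force: 0.0
time: 26.52
tool_pos: [0.5266, -0.0007, 0.1939]
eef_rot: [-3.023, 0.852, -0.002]
wrist_force: [-1.
[... 772 characters left out ...]
.52
tool_pos: [0.4007, 0.0556, 0.2947]
eef_rot: [-3.14, 0.071, -0.008]
wrist_force: [1.4, 0.3, -0.1]
opening: 0.0599
grip_force: 0.0
[[ 72  66  67  76  81  77  78  77  71  74  75]
 [ 65  72  77 145 153 155 152 154  83  68  70]
 [ 65  69 105 229 246 246 246 246 114  70  72]
 [ 93  92 140 163 236 244 245 246 125  87  82]
 [136 141 226 156 210 242 244 245 145 137 111]
 [ 80  82 150 116 230 241 242 240 148  85  76]
 [ 66  66  96 140 159 162 167 165 114  76  72]
 [ 70  73  68  81  80  76  76  78  77  71  72]]
tcp [0.4022 0.055  0.2928] -> [0.527  0.0015 0.193 ] d [0.1268 0.0486 0.0998] turn 0.002 j6 1.62 F [-0.  -0.9 -0.1] op 0.0602 t 28.67
[(3.33, 15.2), (6.34, 16.4), (5.34, 16.5), (0.33, 17.5)]
```

Fit gives 6.34, which agrees with the expected 6.1 to 6.3, so 0.66 steps remain. I'll use a stroke of 0.84.

```bash
echo '[0.04, 0.02, 0, 0.12, 0.06, 0.08, 0.035, 0.01, 0.24, 0.06, 0.11, 0.045, 0.03, 0.36, 0.06, 0.126, 0.05, 0.05, 0.42, 0.06, 0.126, 0.05, 0.05, 0.42, 0.06]' | python3 -m inch
echo '[0, 0, 0.03, 0, 0.055, 0, 0, 0.049, 0, 0.055, 0, 0, 0.049, 0, 0.055]' | python3 -m inch
echo '[0, 0, 0, 0, 0.03, 0, 0, 0, 0, 0.03, 0, 0, 0, 0, 0.03, 0, 0, 0, 0, 0.03]' | python3 -m inch
echo '[0, 0, 0, -0.1, 0.03, 0, 0, 0, -0.2, 0.03, 0, 0, 0, -0.3, 0.03, 0, 0, 0, -0.4, 0.03, 0, 0, 0, -0.42, 0.03]' | python3 -m inch
echo '[0, 0, 0, -0.1, 0.03, 0, 0, 0, -0.2, 0.03, 0, 0, 0, -0.3, 0.03, 0, 0, 0, -0.4, 0.03, 0, 0, 0, -0.42, 0.03]' | python3 -m inch
echo '[0, 0, 0, 0, 0.06, 0, 0, 0, 0, 0.06, 0, 0, 0, 0, 0.06]' | python3 -m inch
echo '[0, 0, -0.04, 0, 0.06, 0, -0.04, -0.08, 0.1, 0.06, -0.03, -0.08, -0.1, 0.2, 0.06, -0.07, -0.11, -0.1, 0.3, 0.06, -0.1, -0.11, -0.1, 0.42, 0.06]' | python3 -m inch
echo '[0, 0, 0, 0, 0.06, 0, 0, 0, 0, 0.06]' | python3 -m inch
python3 snap.py 7;python3 ang.py t7
```

```text
time: 29.08
tool_pos: [0.5259, -0.0022, 0.2353]
eef_rot: [3.055, -0.726, -0.015]
wrist_force: [-0.4, -0.0, 0.0]
opening: 0.0601
grip_force: 0.0
time: 29.33
tool_pos: [0.5228, -0.0004, 0.1878]
eef_rot: [3.058, -0.717, -0.015]
wrist_force: [-1.0, -0.0, -0.8]
opening: 0.055
grip_force: 0.0
time: 29.67
tool_pos: [0.5259, 0.0011, 0.1937]
eef_rot: [-3.055, 0.718, -0.001]
wrist_force: [5.6, 7.5, -13.2]
opening: 0.0452
grip_force: 28.2
time: 30.08
tool_pos: [0.5242, -0.002, 0.1944]
eef_rot: [3.138, -0.058, -0.004]
wrist_force: [-7.1, -5.4, -2.6]
opening: 0.0447
grip_force: 29.8
time: 30.5
tool_pos: [0.524, -0.0054, 0.1963]
eef_rot: [3.077, 0.593, -0.006]
wrist_force: [-16.7, -19.2, 10.4]
opening: 0.0442
grip_force: 34.0
time: 30.75
tool_pos: [0.5264, -0.0009, 0.1958]
eef_rot: [3.085, 0.588, 0.005]
wrist_force: [0.3, 0.6, 0.4]
opening: 0.0582
grip_force: 0.0
time: 31.17
tool_pos: [0.4056, 0.0673, 0.2955]
eef_rot: [-3.139, 0.071, -0.008]
wrist_force: [-0.3, -0.0, 1.0]
opening: 0.0599
grip_force: 0.0
time: 31.33
tool_pos: [0.4051, 0.0657, 0.2948]
eef_rot: [-3.14, 0.065, -0.009]
wrist_force: [-0.5, 0.1, -0.6]
opening: 0.0603
grip_force: 0.0
[[ 70  66  78  64  69  62  79  83  71  74  75]
 [ 67  80 151 110 121  65 146 157  85  72  72]
 [ 65 106 245 220 234 124 242 249 117  66  65]
 [ 87 116 245 245 200 139 242 248 126  89  83]
 [133 142 246 239 134 198 244 247 147 132 116]
 [ 75 103 234 202 135 231 243 241 148  85  77]
 [ 68  81 162 155 148 162 163 166 118  79  72]
 [ 67  69  76  80  76  76  75  79  76  69  68]]
tcp [0.4064 0.0649 0.2926] -> [0.527  0.0015 0.193 ] d [0.1231 0.0583 0.0997] turn -0.001 j6 1.65 F [-0.2 -0.4  0.1] op 0.0596 t 31.48
[(7.0, 16.2), (1.0, 28.0), (2.0, 29.0), (3.0, 29.7)]
```

The 7 is plainly set: fit 7.00 with error 16 against 28 for the next best, and the glyph is centred at column 288.3 against window centre 288.5. Now the handle: gripping the sleeve off-centre, clear of the rod.

```bash
echo '[0, 0.03, -0.04, -0.12, 0.06, 0.02, 0.07, -0.09, -0.24, 0.06, 0.05, 0.11, -0.09, -0.36, 0.06, 0.08, 0.15, -0.09, -0.48, 0.06, 0.1, 0.17, -0.09, -0.6, 0.06]' | python3 -m inch
echo '[0, 0, 0, -0.12, 0.06, 0, 0, 0, -0.24, 0.06, 0, 0, 0, -0.36, 0.06, 0, 0, 0, -0.48, 0.06, 0, 0, 0, -0.6, 0.06]' | python3 -m inch
echo '[0, 0, 0, -0.12, 0.06, 0, 0, 0, -0.24, 0.06, 0, 0, 0, -0.36, 0.06, 0, 0, 0, -0.37, 0.06]' | python3 -m inch
python3 snap.py 8;python3 ang.py t8
python3 - <<'E'
from h import *
go(P2W((103,-159,259))[0],-.041)
e=[d for c in("top","side") for d in models.masks_of(c,"handle_grip")[:1]]
for d in e:
    v,u=np.nonzero(d["pixels"]);print(round(d["conf"],2),u.mean(),v.mean(),d["extent"])
print(proj("top",P2W((103,-135,278))),proj("side",P2W((103,-135,278))))
E
```

```text
time: 31.9
tool_pos: [0.4813, -0.0862, 0.3806]
eef_rot: [3.018, 0.869, 0.002]
wrist_force: [-0.5, 0.1, 0.7]
opening: 0.06
grip_force: 0.0
time: 32.32
tool_pos: [0.4803, -0.0848, 0.378]
eef_rot: [-2.626, -1.72, 0.003]
wrist_force: [-0.8, -0.6, 0.5]
opening: 0.0601
grip_force: 0.0
time: 32.65
tool_pos: [0.4802, -0.0845, 0.3782]
eef_rot: [-2.265, -2.174, 0.002]
wrist_force: [-0.6, -0.3, -0.5]
opening: 0.0599
grip_force: 0.0
[[187 147 225 231 233 116  88 176 197 202 200]
 [144 186 227 232 226  98  93 177 191 196 193]
 [135 200 231 233 208  94 108 180 187 186 190]
 [142 223 232 233 165  72 117 176 181 184 184]
 [150 223 233 233 132  66 128 171 171 174 175]
 [193 228 231 230 109  65 140 163 165 168 168]
 [196 230 232 223  91  64 138 153 157 158 160]
 [220 232 233 197  88  69 127 144 146 151 150]]
tcp [ 0.4797 -0.0843  0.3787] -> [0.527  0.0015 0.193 ] d [0.088  0.0431 0.1856] turn 1.561 j6 -0.23 F [-0.2 -0.1 -0.3] op 0.0602 t 32.8
[(5.87, 79.2), (3.87, 79.3), (7.87, 79.5), (8.87, 80.2)]
tcp [ 0.4797 -0.0843  0.3787] -> [ 0.6136 -0.1654  0.259 ] d [-0.0742  0.138   0.1194] turn -0.01 j6 -0.23 F [-0.2 -0.1 -0.3] op 0.0602 t 32.8
0.67 323.6292134831461 175.5505617977528 [316.5, 160.8, 14.5, 35.9]
[[329.13862128 195.83719554]] [[322.79699769 166.73506951]]
```

```bash
echo '[-0.02, 0.04, 0, -0.01, 0.06, -0.04, 0.08, 0, -0.01, 0.06, -0.06, 0.115, 0, -0.01, 0.06, -0.074, 0.138, 0, -0.01, 0.06, -0.074, 0.138, 0, -0.01, 0.06]' | python3 -m inch
echo '[0, 0, 0.03, 0, 0.06, 0, 0, 0.06, 0, 0.06, 0, 0, 0.06, 0, 0.06, 0, 0, 0.06, 0, 0.06]' | python3 -m inch
python3 - <<'E'
from h import *
go(P2W((103,-159,259))[0],-.041)
im=cams.camera("side");cams.camera("top")
E
```

```text
time: 33.32
tool_pos: [0.6162, -0.1673, 0.3735]
eef_rot: [-2.262, -2.171, 0.006]
wrist_force: [-0.3, -0.4, -1.3]
opening: 0.0599
grip_force: 0.0
time: 33.65
tool_pos: [0.6122, -0.1637, 0.3175]
eef_rot: [-2.26, -2.176, 0.003]
wrist_force: [0.0, 0.6, 0.7]
opening: 0.0599
grip_force: 0.0
tcp [ 0.6122 -0.1637  0.3175] -> [ 0.6136 -0.1654  0.259 ] d [-0.0017  0.0017  0.0585] turn 0.003 j6 -0.3 F [0.  0.6 0.7] op 0.0599 t 33.65
```

```bash
echo '[-0.001, 0.001, 0.025, 0, 0.06, -0.001, 0.001, 0.045, 0, 0.06, -0.001, 0.001, 0.058, 0, 0.06, -0.001, 0.001, 0.058, 0, 0.06]' | python3 -m inch
echo '[0, 0, 0, 0, 0.01, 0, 0, 0, 0, 0.01, 0, 0, 0, 0, 0.01, 0, 0, 0, 0, 0.01, 0, 0, 0, 0, 0.01]' | python3 -m inch
echo '[0, 0, 0, 0, 0.01, 0, 0, 0, 0, 0.01]' | python3 -m inch
python3 - <<'E'
from h import *
go(P2W((103,-159,259))[0],-.041)
E
```

```text
time: 34.08
tool_pos: [0.6138, -0.165, 0.26]
eef_rot: [-2.261, -2.178, 0.001]
wrist_force: [-0.3, -0.2, -1.0]
opening: 0.0602
grip_force: 0.0
time: 34.5
tool_pos: [0.6149, -0.1655, 0.2626]
eef_rot: [2.261, 2.179, 0.001]
wrist_force: [0.2, 1.4, 0.7]
opening: 0.0315
grip_force: 0.0
time: 34.67
tool_pos: [0.6151, -0.1655, 0.262]
eef_rot: [2.261, 2.179, 0.002]
wrist_force: [3.6, -1.5, 0.7]
opening: 0.023
grip_force: 29.9
tcp [ 0.6151 -0.1655  0.262 ] -> [ 0.6136 -0.1654  0.259 ] d [ 0.0001 -0.0016  0.003 ] turn 0.004 j6 -0.31 F [ 3.6 -1.5  0.7] op 0.023 t 34.67
```

```bash
echo '[0, -0.013, -0.0015, 0, 0.01, 0, -0.026, -0.002, 0, 0.01, 0, -0.039, -0.001, 0, 0.01, 0, -0.0516, 0.0013, 0, 0.01, 0, -0.064, 0.005, 0, 0.01]' | python3 -m inch
python3 - <<'E'
from h import *
p=json.load(open("pose.json"))
s=status.get_state();d=s["tool_pos"][:2]-np.array(p[:2]);a=p[2];print("P",(np.cos(a)*d[0]+np.sin(a)*d[1])*1e3,s["tool_pos"][2]+.016)
E
```

```text
time: 35.08
tool_pos: [0.5515, -0.1627, 0.2571]
eef_rot: [2.26, 2.178, 0.004]
wrist_force: [9.3, 0.9, -1.0]
opening: 0.0232
grip_force: 29.9
P 40.89660378284319 0.27308183769143163
```

```bash
echo '[0, -0.0121, 0.0048, 0, 0.01, 0, -0.0236, 0.0107, 0, 0.01, 0, -0.0345, 0.0178, 0, 0.01, 0, -0.0447, 0.026, 0, 0.01, 0, -0.0539, 0.035, 0, 0.01]' | python3 -m inch
echo '[0, -0.002, 0.0022, 0, 0.01, 0, -0.0035, 0.004, 0, 0.01, 0, -0.0035, 0.004, 0, 0.01]' | python3 -m inch
cat > han.py <<'E'
from h import *
p=json.load(open("pose.json"))
s=status.get_state();d=s["tool_pos"][:2]-np.array(p[:2]);a=p[2];x=(np.cos(a)*d[0]+np.sin(a)*d[1])*1e3;z=s["tool_pos"][2]*1e3+16
print("P",x,z,"theta",np.radians(10)-np.arctan2(x-80-1,z-150),"r",np.hypot(x-81,z-150),s["wrist_force"],s["time"])
E
python3 han.py
```

```text
time: 35.5
tool_pos: [0.4988, -0.1605, 0.2231]
eef_rot: [2.258, 2.177, 0.008]
wrist_force: [10.9, 4.3, 3.0]
opening: 0.0234
grip_force: 29.9
time: 35.75
tool_pos: [0.4975, -0.1605, 0.2215]
eef_rot: [2.255, 2.175, 0.012]
wrist_force: [12.3, 4.4, 10.0]
opening: 0.0232
grip_force: 29.9
P -13.20765614606189 237.5058369950006 theta 0.9967956210543174 r 128.57820182569924 [12.34514312  4.38129379  9.95888588] 35.75
```

```bash
echo '[0, -0.003, 0.0035, 0, 0.01, 0, -0.003, 0.0035, 0, 0.01, 0, -0.003, 0.0035, 0, 0.01]' | python3 -m inch
python3 han.py
```

```text
time: 36.0
tool_pos: [0.4971, -0.1607, 0.2205]
eef_rot: [2.25, 2.171, 0.018]
wrist_force: [19.3, 6.7, 17.7]
opening: 0.0231
grip_force: 30.0
P -13.59077551390532 236.53333122912053 theta 1.004387541962221 r 128.2007497089261 [19.34016565  6.74612396 17.74199196] 36.0
```

The handle is on its stop: force rose with no further travel and theta is about 1.0. Letting it back up along the arc.

```bash
echo '[0, 0.0157, -0.0165, 0, 0.01, 0, 0.0259, -0.0247, 0, 0.01, 0, 0.0368, -0.0318, 0, 0.01, 0, 0.0483, -0.0377, 0, 0.01, 0, 0.0604, -0.0425, 0, 0.01]' | python3 -m inch
echo '[0, 0.0126, -0.0035, 0, 0.01, 0, 0.0253, -0.0058, 0, 0.01, 0, 0.0383, -0.0068, 0, 0.01, 0, 0.0513, -0.0064, 0, 0.01, 0, 0.064, -0.005, 0, 0.01]' | python3 -m inch
python3 han.py
echo '[0, 0, 0, 0, 0.06, 0, 0, 0, 0, 0.06, 0, 0, 0, 0, 0.06, 0, 0, 0, 0, 0.06, 0, 0, 0, 0, 0.06]' | python3 -m inch
echo '[0, 0, -0.03, 0, 0.06, 0, 0, -0.07, 0, 0.06, 0, 0, -0.1, 0, 0.06, 0, 0, -0.1, 0, 0.06]' | python3 -m inch
echo '[-0.03, -0.03, 0, 0, 0.06, -0.07, -0.07, 0, 0, 0.06, -0.11, -0.11, 0, 0, 0.06, -0.15, -0.15, 0, 0, 0.06, -0.15, -0.15, 0, 0, 0.06]' | python3 -m inch
python3 snap.py 9;python3 ang.py t9
python3 - <<'E'
import cv2,numpy as np
t=cv2.imread("pics/t9.png");s=cv2.imread("pics/s9.png")
a=cv2.resize(t[185:285,230:390],(480,300),interpolation=cv2.INTER_CUBIC)
b=cv2.resize(s[150:280,290:394],(320,400),interpolation=cv2.INTER_CUBIC)
c=cv2.resize(t[205:221,280:298],(337,300),interpolation=cv2.INTER_LANCZOS4)
o=np.zeros((600,800,3),np.uint8);o[:300,:480]=a;o[:400,480:]=b;o[300:,:337]=c;cv2.imwrite("pics/z.png",o)
E
```

```text
time: 36.42
tool_pos: [0.5518, -0.1628, 0.2569]
eef_rot: [2.261, 2.179, 0.002]
wrist_force: [4.1, -0.3, -4.7]
opening: 0.0234
grip_force: 29.8
time: 36.83
tool_pos: [0.6153, -0.1656, 0.2617]
eef_rot: [2.262, 2.179, 0.0]
wrist_force: [1.0, -1.5, -2.0]
opening: 0.0231
grip_force: 29.8
P 104.74594746195486 277.68133462084865 theta -0.009344524539772026 r 129.87067887489863 [ 0.97325672 -1.4826705  -2.00342736] 36.8333
time: 37.25
tool_pos: [0.6141, -0.1654, 0.2617]
eef_rot: [2.262, 2.179, 0.0]
wrist_force: [0.5, 0.3, -0.4]
opening: 0.0519
grip_force: 0.0
time: 37.58
tool_pos: [0.616, -0.166, 0.3707]
eef_rot: [2.254, 2.172, 0.009]
wrist_force: [0.3, -0.5, 0.9]
opening: 0.0598
grip_force: 0.0
time: 38.0
tool_pos: [0.46, -0.3078, 0.3615]
eef_rot: [2.261, 2.18, 0.0]
wrist_force: [0.3, -0.2, -0.1]
opening: 0.0603
grip_force: 0.0
[[ 71  71  78  70  63  63  78  86  69  72  71]
 [ 70  75 150 110 120  64 144 150  85  71  72]
 [ 65 100 239 217 228 125 238 247 115  66  67]
 [ 83 108 244 243 192 136 239 247 125  88  77]
 [127 137 243 237 132 195 244 244 142 131 111]
 [ 76 102 230 200 132 226 240 240 148  85  76]
 [ 68  77 154 151 145 161 163 163 113  77  71]
 [ 72  61  78  74  76  77  75  79  70  70  67]]
tcp [ 0.4596 -0.3091  0.3619] -> [0.527  0.0015 0.193 ] d [0.3133 0.0542 0.1686] turn 1.57 j6 -0.64 F [ 0.2  0.9 -0.1] op 0.0601 t 38.15
[(7.0, 14.8), (1.0, 26.7), (2.0, 27.2), (3.0, 28.1)]
```

View pics/z.png

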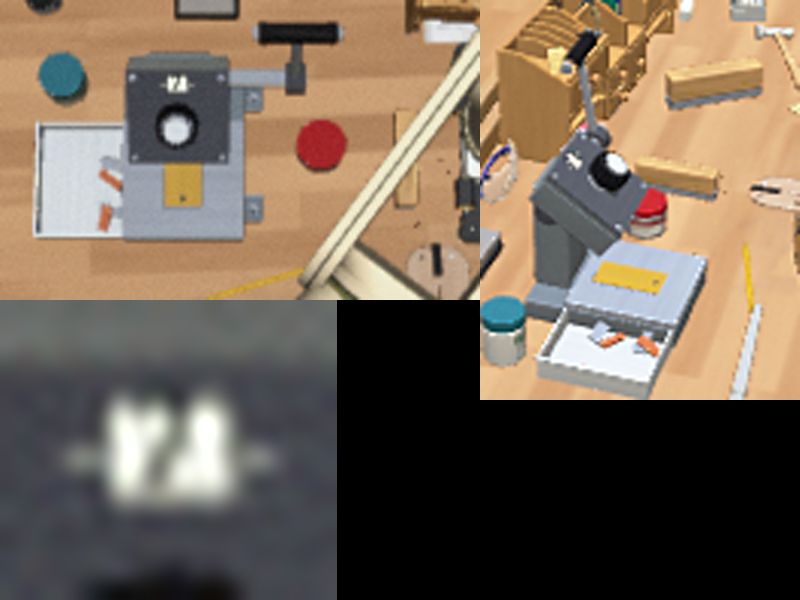

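The 7 sits centred between the index marks (crop (165,455)). The bed is clear and all four offcuts are in the tray. The handle is up, both pots stand where they were, and the block lies flat on the bench.

```bash
python3 -c "
from rig import ticket;print(ticket.finish_job())"
```

```text
the job is handed in; nothing more can be done
None
```

I handed in the job at about 38 s of the 72 s limit: bed swept clear with all four offcuts in the tray, scraper block laid flat on the bench, 7 set in the window, handle pulled to its stop and let back up, and both pots still in place.

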